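# Sort a mixed stack of fish tins onto the stock piles

## Robot

A 6-joint arm with a two-finger parallel gripper is mounted at the origin on the work surface. World frame = base frame: x ahead of the robot, y to its left, z up, the work surface at z = 0. Lengths are in m, angles in degrees, forces in N, time in s.
With the tool pointing down it reaches from about 0.35 to 0.875 m from the base axis. Payload 4.2 kg.
Tool frame: the origin (TCP) lies at the very end of the fingers, on their centre line; the grasp point (between the pads) lies 19 mm behind it (tcp_to_grasp is the z of the grasp point in the tool frame, in m); z points along the fingers, y is the direction in which the jaws open and shut (so a half turn about z gives the same grasp; the last joint's range is limited). The gripper opens to 87 mm and grips with 3 to 60 N. Pads are 19 mm wide; open, the fingers measure 117 mm over their backs; the gripper's body (75 mm by 190 mm) begins 51 mm behind the grasp point.
Start: joints at [88.843, 22.042, 0.453, 0, -68.411, -14.817], TCP at [0.172, 0.601, 0.223] pointing down, gripper open.
Joint ranges: [-179.83, 179.83], [-69.29, 118.12], [-61.27, 80.66], [-181.25, 117.63], [-171.15, -9.14], [-177.46, 177.46]. Speed limits (degrees/s): [159.86, 159.86, 180, 180, 180, 180].

## Interface

Orientations are given as a 3x3 rotation matrix whose columns are the frame's x, y, z axes.
In Python, from station import sense, capture, camera_params, finish_job, tcp_to_grasp gives the robot as it stands.
- The arm moves only by the shell command python3 -m inch 'ROWS'. ROWS is JSON, a list of rows, each an object of numbers: "jaw": the closure in counts, from 0 (fully open) to 255 (shut); "x", "y", "z": the shift along the world's x, y, z normalised to -1 to 1, where 1 is 0.06 m; "ax", "ay", "az": the turn, a rotation vector about the world's x, y, z normalised to -1 to 1, where 1 is 10 degrees. A call has 1 to 12 rows; each row shifts and turns the pose as measured when the row begins; what a row does not reach is not made up. A row lasts 1/8 s, in which the tool goes at most 62.5 mm and 10.7 degrees, less where a joint would pass 70% of its speed; a pose out of reach is approached as far as the arm can. A call with a number of a shift or a turn outside -1 to 1 is refused whole. A call with a gripper value outside its range is refused whole. The fingers move at their own pace and stop on an object; the grip force is fixed at half the most. Time passes only in rows, so rows that do not move let the fingers close. It gives the time, the measured TCP pose, the force and the opening at its end, in the units of the state.
- sense(): the state, without advancing time (a new reading comes with each control period).
- capture(name): name is "side" or "top" or "wrist"; returns the picture (400x640x3 uint8, red, green, blue); there is no depth.
- camera_params(name): a dict with "vfov" (degrees; the focal length in pixels is half the picture's height over the tangent of half this angle, whatever the lens; pixels are square), "cx", "cy" (the principal point, pixels), "D" ([k1, k2, p1, p2, k3] as OpenCV has them; the pictures are not rectified), "R" (3x3) and "t" (3): a world point X has camera coordinates R X + t. Camera axes: x right, y down, z forward; pixel columns grow to the right and rows downward; lengths in m; the calibration is good to about 2 mm. A picture is of the moment at which its call begins: read the wrist's pose just before it. camera_params takes no time and is no camera call; for the wrist camera it gives the pose at the moment of the call.
- finish_job(): hands the job in, once; it reports no verdict.
The state is a dict: "time_s": time; "joints": joint angles; "joint_velocities": joint speeds; "effort": joint torques, N m; "tcp_pos": TCP position; "ee_rot": TCP orientation; "wrist_force": force on the tool from outside, world axes, zero at the start; "moment": the same for the moment, N m; "gripper_width": opening from 0.0 (shut) to 1.0 (fully open).
Only numpy, scipy, OpenCV 4.12 (cv2) and the standard library are available. Lean on these libraries where they do the work, as an engineer would, in place of code of your own. Each camera call takes 0.05 s, during which the arm holds its last target.

## Task

The fish tins on the chopping board were stacked up mixed: take that stack apart and put each tin away on the stock pile of its own colour, lying flat the right way up and squarely lined up with the tins under it. Do not let any tin topple, and leave the can opener and the tomato tin where they are.

Things in the scene. Friction and masses are not known exactly. Their poses are not given: they have to be found in the camera images.
- tin_red: loose oblong fish tin, red print, cream fish panel, ring pull: 112 x 56 x 22 mm, about 160 g. Origin: centre of underside; x along the 112 mm, y across, z up. Starts in the upper layer of the stack on a 15 mm thick board: it and another tin, 90 mm between centres (34 mm gap), lie crosswise over the two lower tins.
- tin_yellow: loose oblong fish tin, yellow print, cream fish panel, ring pull: 112 x 56 x 22 mm, about 160 g. Origin: centre of underside; x along the 112 mm, y across, z up. Starts in the upper layer of the stack on a 15 mm thick board: it and another tin, 90 mm between centres (34 mm gap), lie crosswise over the two lower tins.
- tin_green: loose oblong fish tin, green print, cream fish panel, ring pull: 112 x 56 x 22 mm, about 160 g. Origin: centre of underside; x along the 112 mm, y across, z up. Starts in the lower layer of the stack on a 15 mm thick board: it and another tin, parallel, 90 mm between centres (34 mm gap), under two tins that lie crosswise over both.
- tin_blue: loose oblong fish tin, blue print, cream fish panel, ring pull: 112 x 56 x 22 mm, about 160 g. Origin: centre of underside; x along the 112 mm, y across, z up. Starts in the lower layer of the stack on a 15 mm thick board: it and another tin, parallel, 90 mm between centres (34 mm gap), under two tins that lie crosswise over both.
- pile_red: the stock pile of red tins: two red fish tins of the same size, one squarely over the other in a snug brown cardboard tray (122 x 66 mm, walls 20 mm high). Stands firm. Origin: centre of the tray's underside; x along the tins' length, y across, z up; the top face of the upper tin is 47 mm above the origin. The piles change places from start to start.
- pile_yellow: the stock pile of yellow tins: two yellow fish tins of the same size, one squarely over the other in a snug brown cardboard tray (122 x 66 mm, walls 20 mm high). Stands firm. Origin: centre of the tray's underside; x along the tins' length, y across, z up; the top face of the upper tin is 47 mm above the origin. The piles change places from start to start.
- pile_green: the stock pile of green tins: two green fish tins of the same size, one squarely over the other in a snug brown cardboard tray (122 x 66 mm, walls 20 mm high). Stands firm. Origin: centre of the tray's underside; x along the tins' length, y across, z up; the top face of the upper tin is 47 mm above the origin. The piles change places from start to start.
- pile_blue: the stock pile of blue tins: two blue fish tins of the same size, one squarely over the other in a snug brown cardboard tray (122 x 66 mm, walls 20 mm high). Stands firm. Origin: centre of the tray's underside; x along the tins' length, y across, z up; the top face of the upper tin is 47 mm above the origin. The piles change places from start to start.
- opener: bystander: white hand can opener lying flat, about 170 mm long, up to 85 mm wide over its spread handles, 21 mm high. Origin: on the table near its middle; x from its head with the steel wheels to its handles, z up.
- tomato_tin: bystander: unopened round tomato tin, white label with red band, 75 mm diameter, 112 mm high, standing. Origin: centre of its underside, z up.
There are look-alikes about, which are no part of the job. What is shaped like the pile_yellow but purple is not meant. Leave any orange look-alike of the tin_blue alone.

How it is judged (in metres and radians):
At the end, for the whole second after the job is handed in: each of the four tins rests, released, still and level (within 6 degrees), on top of the pile of its own colour: centre within 12 mm of the pile's centre, length within 11 degrees of the pile's, underside on the pile's top face within 4 mm (horizontal distance between tin_red and pile_red below 0.012 m and z of tin_red in the frame of pile_red between 0.043 and 0.051 m and angle between the x axis of tin_red and the x axis of pile_red, either way round below 0.2 rad and angle between each of tin_red, tin_yellow, tin_green, tin_blue's own z axis and vertical below 0.1 rad and linear speed of each of tin_red, tin_yellow, tin_green, tin_blue below 0.02 m/s and angular speed of each of tin_red, tin_yellow, tin_green, tin_blue below 0.15 rad/s and horizontal distance between tin_yellow and pile_yellow below 0.012 m and z of tin_yellow in the frame of pile_yellow between 0.043 and 0.051 m and angle between the x axis of tin_yellow and the x axis of pile_yellow, either way round below 0.2 rad and horizontal distance between tin_green and pile_green below 0.012 m and z of tin_green in the frame of pile_green between 0.043 and 0.051 m and angle between the x axis of tin_green and the x axis of pile_green, either way round below 0.2 rad and horizontal distance between tin_blue and pile_blue below 0.012 m and z of tin_blue in the frame of pile_blue between 0.043 and 0.051 m and angle between the x axis of tin_blue and the x axis of pile_blue, either way round below 0.2 rad); the robot touches nothing.
It fails at once if a fish tin topples (tips more than 40 degrees) (angle between any of tin_red, tin_yellow, tin_green, tin_blue's own z axis and vertical above 0.7 rad).
It fails at once if the can opener is shifted more than 20 mm (distance of opener from where it was at the start of the episode above 0.02 m).
It fails at once if the tomato tin is shifted more than 20 mm (distance of tomato_tin from where it was at the start of the episode above 0.02 m).
It also fails if it takes over 128 s, if anything falls off the work surface, if the arm or the gripper's body presses on something with over 40 N, if the wrist force passes 120 N, or if a joint passes its speed limit or range.

## Working session

There is one attempt and no reset: what is moved stays moved. The work goes in short steps, Python scripts to look and compute and a shell command to move; the robot and the scene stay as the last step left them, time stands still between calls to the robot, and variables do not carry over. Pictures are saved under pics/ and viewed, and the job is handed in when it is done.

```bash
ls; mkdir -p pics
python3 - <<'E'
from station import *
import cv2
print(tcp_to_grasp, {k:v for k,v in sense().items()})
for n in ("side","top","wrist"):
    print(n,camera_params(n))
    cv2.imwrite(f"pics/{n}0.png",capture(n)[:,:,::-1])
E
```

```text
pics
-0.0187 {'time_s': 0.0, 'joints': array([ 8.88409132e+01,  2.20910575e+01,  3.80016462e-01, -2.96605732e-02,
       -6.84105836e+01, -1.48187714e+01]), 'joint_velocities': array([-0.04920494,  0.08735256,  0.12890871,  0.07439997, -0.08088044,
        0.01973961]), 'effort': array([-2.02130018e-04, -3.90662062e+01,  1.87402207e+01,  4.21992347e+00,
        1.09729345e-02, -1.85440126e-04]), 'tcp_pos': array([0.17183061, 0.60029128, 0.22145636]), 'ee_rot': array([[ 9.61315573e-01, -2.75448895e-01, -5.24197522e-04],
       [-2.75449383e-01, -9.61313255e-01, -2.11253244e-03],
       [ 7.79767012e-05,  2.17520022e-03, -9.99997631e-01]]), 'wrist_force': array([-0.48549411, -0.86094425, -0.06462365]), 'moment': array([ 0.0130134 , -0.05221898, -0.00720519]), 'gripper_width': 1.0014121676637318}
side {'vfov': 46.50580256502594, 'cx': 318.04981083037046, 'cy': 203.18480187064284, 'D': array([-0.05610681,  0.        ,  0.        ,  0.        ,  0.        ]), 'R': array([[ 0.91880772, -0.39469243, -0.00320298],
       [-0.30276668, -0.69956041, -0.6472616 ],
       [ 0.25322857,  0.59567871, -0.76226122]]), 't': array([-0.48511098,  0.21241971,  1.05953778])}
top {'vfov': 57.93187205708335, 'cx': 320.852403792116, 'cy': 202.22864389138962, 'D': array([-0.02954676,  0.        ,  0.        ,  0.        ,  0.        ]), 'R': array([[ 0.00788018, -0.9999583 ,  0.00461493],
       [-0.98828347, -0.00849149, -0.15239319],
       [ 0.15242602, -0.00335997, -0.98830917]]), 't': array([-0.00828002,  0.51818483,  0.90980833])}
wrist {'vfov': 69.89449893220419, 'cx': 314.77728803401556, 'cy': 201.45331461979436, 'D': array([-0.04069774,  0.        ,  0.        ,  0.        ,  0.        ]), 'R': array([[-2.75188718e-01, -9.61389838e-01,  8.65810872e-04],
       [-9.24578504e-01,  2.64898431e-01,  2.73830990e-01],
       [-2.63487683e-01,  7.45546891e-02, -9.61777437e-01]]), 't': array([ 0.62443658, -0.03286702,  0.39102464])}
```

View pics/top0.png

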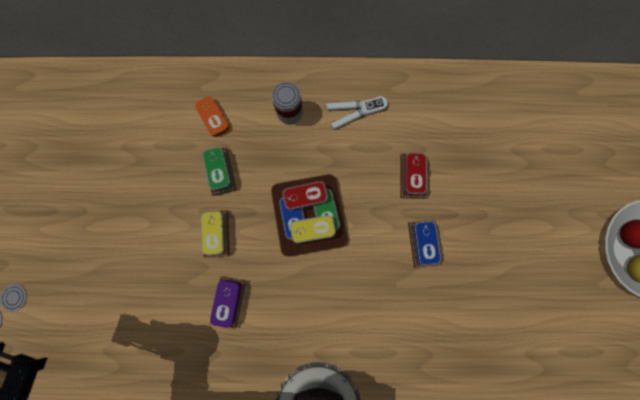

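View pics/side0.png

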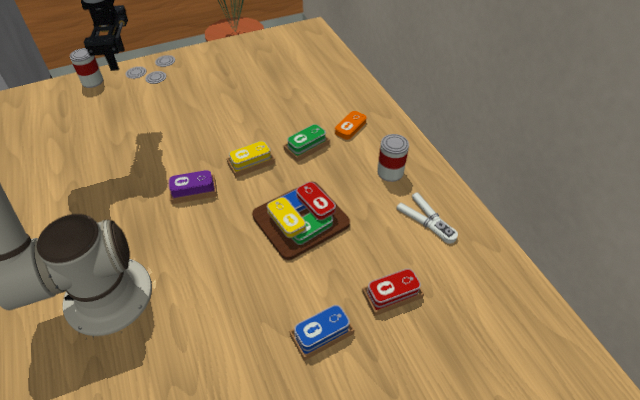

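View pics/wrist0.png

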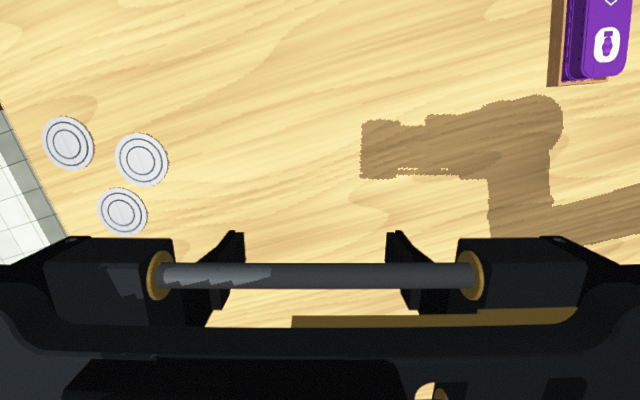

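Top view shows candidates: the stack (red on top at 304,194; yellow 313,229; blue 291,216; green 326,209), and piles red (416,174), blue (427,244), green (217,170), yellow (212,233). Look-alikes to ignore: purple pile (226,303) and a single orange tin (212,116). Bystanders are the tomato tin (287,102) and the opener (357,110).

```bash
cat > h.py <<'E'
import numpy as np, cv2
from station import *
H={'red':[(0,6),(172,180)],'yellow':[(20,33)],'green':[(50,85)],'blue':[(100,118)],'orange':[(7,16)],'purple':[(125,150)]}
def K(p,h=400):
    f=h/2/np.tan(np.radians(p['vfov']/2)); return np.array([[f,0,p['cx']],[0,f,p['cy']],[0,0,1.]])
def shot(n,save=None):
    p=camera_params(n); im=capture(n)[:,:,::-1].copy()
    if save: cv2.imwrite('pics/'+save,im)
    return im,p
def ray(p,uv,z):
    uv=np.asarray(uv,float).reshape(-1,1,2)
    n=cv2.undistortPoints(uv,K(p),p['D'])[:,0]
    d=np.c_[n,np.ones(len(n))]@p['R']; c=-p['R'].T@p['t']
    s=(z-c[2])/d[:,2]; return c+d*s[:,None]
def proj(p,X):
    return cv2.projectPoints(np.asarray(X,float).reshape(-1,1,3),cv2.Rodrigues(p['R'])[0],p['t'],K(p),p['D'])[0][:,0]
def mask(im,col,smin=130,vmin=50):
    hsv=cv2.cvtColor(im,cv2.COLOR_BGR2HSV); m=np.zeros(im.shape[:2],np.uint8)
    for a,b in H[col]: m|=cv2.inRange(hsv,(a,smin,vmin),(b,255,255))
    return m
def blobs(im,col,amin=80,**k):
    m=mask(im,col,**k); m=cv2.morphologyEx(m,cv2.MORPH_CLOSE,np.ones((3,3)))
    cs,_=cv2.findContours(m,cv2.RETR_EXTERNAL,cv2.CHAIN_APPROX_NONE)
    return sorted([c for c in cs if cv2.contourArea(c)>amin],key=cv2.contourArea,reverse=True)
def rect(p,c,z):
    X=ray(p,c[:,0],z)[:,:2]
    (cx,cy),(w,h),a=cv2.minAreaRect((X*1000).astype(np.float32))
    if w<h: w,h,a=h,w,a+90
    a=(a+90)%180-90
    return cx/1000,cy/1000,w,h,a
E
python3 - <<'E'
from h import *
for n in('top','side'):
    im,p=shot(n); print(n,'cam',-p['R'].T@p['t'])
    for col in H:
        for c in blobs(im,col,200 if n=='top' else 300):
            uv=c[:,0].mean(0)
            print(col,uv.round(),*['%.0f: %.3f %.3f %.0fx%.0f a%.0f'%(z*1000,*rect(p,c,z)) for z in(.047,.059)])
E
```

```text
top cam [ 3.73500286e-01 -8.22583524e-04  9.78177971e-01]
red [305. 194.] 47: 0.537 0.038 107x55 a-73 59: 0.535 0.038 106x54 a-73
red [416. 173.] 47: 0.600 -0.254 106x51 a-2 59: 0.597 -0.251 104x50 a-2
red [633. 233.] 47: 0.441 -0.826 71x42 a-7 59: 0.440 -0.816 70x41 a-7
yellow [312. 228.] 47: 0.449 0.018 106x50 a-79 59: 0.448 0.017 105x49 a-79
yellow [211. 232.] 47: 0.436 0.277 105x49 a3 59: 0.435 0.274 104x49 a3
yellow [635. 268.] 47: 0.351 -0.821 65x30 a-7 59: 0.351 -0.810 64x30 a-7
green [215. 168.] 47: 0.608 0.276 103x47 a15 59: 0.605 0.273 101x47 a15
blue [427. 243.] 47: 0.414 -0.279 104x51 a6 59: 0.414 -0.275 103x50 a6
blue [289. 217.] 47: 0.478 0.069 99x49 a12 59: 0.476 0.068 97x49 a12
orange [309. 215.] 47: 0.485 0.027 193x174 a11 59: 0.484 0.026 191x172 a11
orange [212. 116.] 47: 0.752 0.294 121x60 a31 59: 0.747 0.291 120x59 a31
purple [225. 303.] 47: 0.260 0.235 112x55 a-10 59: 0.261 0.232 110x54 a-10
side cam [ 0.24173208 -0.67401331  0.94358187]
red [392. 289.] 47: 0.595 -0.263 118x66 a-2 59: 0.590 -0.269 116x65 a-2
red [316. 200.] 47: 0.538 0.041 122x62 a-78 59: 0.534 0.031 120x61 a-78
yellow [286. 217.] 47: 0.449 0.020 125x61 a-79 59: 0.446 0.011 123x60 a-79
yellow [249. 155.] 47: 0.433 0.265 117x87 a5 59: 0.431 0.252 116x86 a5
green [305. 139.] 47: 0.602 0.267 127x71 a21 59: 0.597 0.254 126x70 a21
green [312. 227.] 47: 0.493 -0.029 109x62 a14 59: 0.490 -0.038 108x61 a14
blue [321. 329.] 47: 0.413 -0.287 113x64 a5 59: 0.410 -0.293 111x63 a5
orange [203.  17.] 47: 0.471 1.039 792x399 a-25 59: 0.468 1.016 782x393 a-25
orange [56. 27.] 47: -0.023 1.294 656x241 a-79 59: -0.019 1.267 647x238 a-79
orange [300. 231.] 47: 0.482 0.000 199x182 a11 59: 0.479 -0.009 196x179 a11
orange [350. 125.] 47: 0.748 0.270 132x69 a31 59: 0.741 0.257 130x68 a31
purple [191. 183.] 47: 0.260 0.224 111x77 a-10 59: 0.259 0.212 109x76 a-10
```

Run:
```python
import cv2
im=cv2.imread('pics/top0.png')[80:330,180:460]
cv2.imwrite('pics/crop0.png',cv2.resize(im,None,fx=2.4,fy=2.4,interpolation=cv2.INTER_CUBIC)[:600])
```

```text
(no output)
```

View pics/crop0.png

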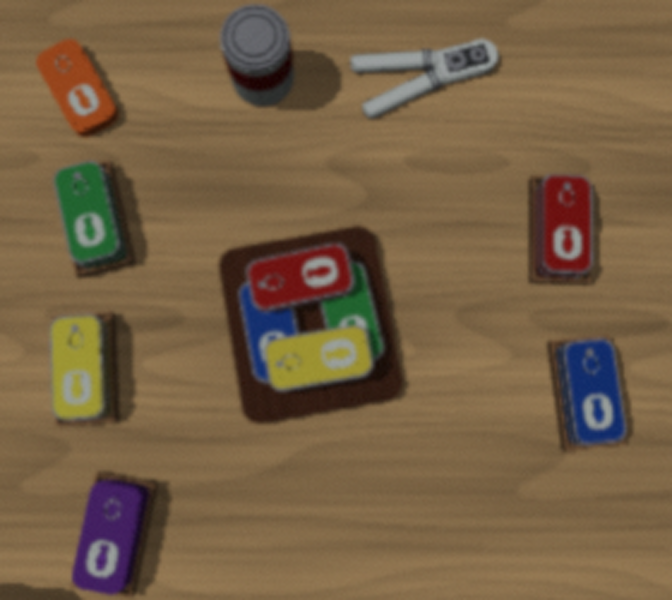

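Tins, piles and look-alikes are clearly told apart. The top/side measurements agree to about 1 cm, so I'll refine with the wrist camera. First I'll move over towards the yellow pile and turn the jaws.

```bash
python3 -m inch '[{"x":0.55,"y":-0.67,"az":-0.8},{"x":0.55,"y":-0.67,"az":-0.8},{"x":0.55,"y":-0.67,"az":-0.8},{"x":0.55,"y":-0.67,"az":-0.8},{"x":0.55,"y":-0.67,"az":-0.8},{"x":0.55,"y":-0.67,"az":-0.8},{"x":0.55,"y":-0.67,"az":-0.8},{"x":0.55,"y":-0.67,"az":-0.7},{"z":0.5},{}]'
python3 - <<'E'
from h import *
im,p=shot('wrist','w1.png'); s=sense(); print(s['tcp_pos'],s['joints'].round(1))
for col in H:
    for c in blobs(im,col,800): print(col,c[:,0].mean(0).round(),'%.4f %.4f %.0fx%.0f a%.1f'%rect(p,c,.047))
E
```

```text
[0.17192885 0.60068621 0.22218325] [ 88.8  22.1   0.4  -0.  -68.4 -14.8]
yellow [433. 319.] -0.0601 0.4884 411x28 a74.1
orange [555.  42.] 0.2529 0.3009 88x14 a-9.7
purple [595.  37.] 0.2460 0.2524 83x77 a-10.1$[0]: bad value
```

View pics/w1.png

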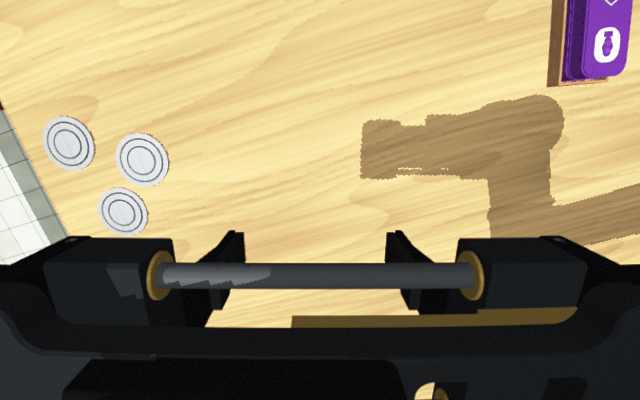

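The view has not changed: the call was refused, probably because every key must be present. I'll retry with full rows.

```bash
python3 -m inch '[{"jaw":0,"x":0.55,"y":-0.67,"z":0,"ax":0,"ay":0,"az":-0.8}]'; python3 -m inch '[{"jaw":0,"x":0.55,"y":-0.67,"z":0,"ax":0,"ay":0,"az":-0.8},{"jaw":0,"x":0.55,"y":-0.67,"z":0,"ax":0,"ay":0,"az":-0.8},{"jaw":0,"x":0.55,"y":-0.67,"z":0,"ax":0,"ay":0,"az":-0.8},{"jaw":0,"x":0.55,"y":-0.67,"z":0,"ax":0,"ay":0,"az":-0.8},{"jaw":0,"x":0.55,"y":-0.67,"z":0,"ax":0,"ay":0,"az":-0.8},{"jaw":0,"x":0.55,"y":-0.67,"z":0,"ax":0,"ay":0,"az":-0.8},{"jaw":0,"x":0.55,"y":-0.67,"z":0,"ax":0,"ay":0,"az":-0.8},{"jaw":0,"x":0,"y":0,"z":0.3,"ax":0,"ay":0,"az":0},{"jaw":0,"x":0,"y":0,"z":0,"ax":0,"ay":0,"az":0}]'
python3 - <<'E'
from h import *
im,p=shot('wrist','w2.png'); s=sense(); print(s['tcp_pos'],s['joints'].round(1))
for col in H:
    for c in blobs(im,col,800): print(col,c[:,0].mean(0).round(),'%.4f %.4f %.0fx%.0f a%.1f'%rect(p,c,.047))
E
```

```text
time_s: 0.42
tcp_pos: [0.2039, 0.5618, 0.2213]
ee_rot: [[0.914, -0.407, -0.0], [-0.407, -0.914, -0.001], [0.0, 0.001, -1.0]]
wrist_force: [1.3, -0.1, 0.1]
gripper_width: 1.002
time_s: 1.55
tcp_pos: [0.442, 0.268, 0.2399]
ee_rot: [[0.138, -0.99, 0.001], [-0.99, -0.138, 0.0], [-0.0, -0.001, -1.0]]
wrist_force: [0.7, -0.1, 0.4]
gripper_width: 0.995
[0.44109754 0.2677722  0.23872508] [ 49.3  10.8 -13.1  -0.  -66.3 -41.3]
red [33.  9.] 0.7938 0.1137 81x23 a4.4
yellow [433. 319.] 0.2336 0.4483 433x30 a8.1
yellow [318. 189.] 0.4374 0.2778 105x50 a5.1
green [184. 170.] 0.6096 0.2772 106x50 a15.3
blue [306.  20.] 0.4789 0.0826 103x31 a11.8
orange [304.  35.] 0.4776 0.0981 185x61 a7.8
orange [ 85. 170.] 0.7403 0.2953 118x55 a30.2
purple [455. 174.] 0.2654 0.2359 121x55 a-10.0
```

View pics/w2.png

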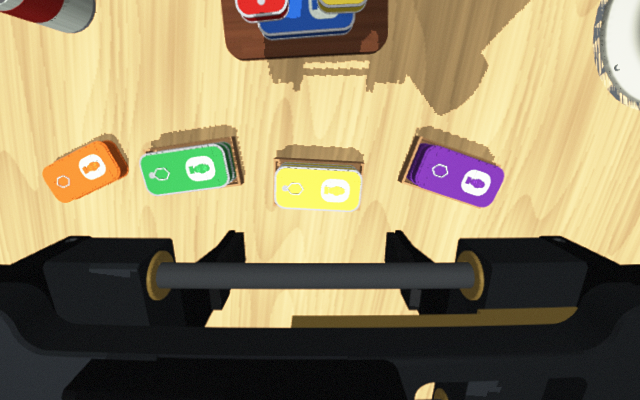

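This shows green (184,170), yellow (318,189) and purple (455,174) piles, with the sizes as given. Piles measured: yellow (0.437, 0.278, ~5°), green (0.610, 0.277, 15°). Next I'll go over the stack.

```bash
python3 -m inch '[{"jaw":45,"x":0.14,"y":-0.8,"z":0,"ax":0,"ay":0,"az":0.3},{"jaw":45,"x":0.14,"y":-0.8,"z":0,"ax":0,"ay":0,"az":0},{"jaw":45,"x":0.14,"y":-0.8,"z":0,"ax":0,"ay":0,"az":0},{"jaw":45,"x":0.14,"y":-0.8,"z":0,"ax":0,"ay":0,"az":0},{"jaw":45,"x":0.14,"y":-0.8,"z":0,"ax":0,"ay":0,"az":0},{"jaw":45,"x":0,"y":0,"z":0,"ax":0,"ay":0,"az":0}]'
python3 - <<'E'
from h import *
im,p=shot('wrist','w3.png'); s=sense(); print(s['tcp_pos'],s['joints'].round(1))
for col in H:
    for c in blobs(im,col,500): print(col,c[:,0].mean(0).round(),*['%.0f: %.4f %.4f %.0fx%.0f a%.1f'%(z*1000,*rect(p,c,z)) for z in (.037,.047,.059)])
E
```

```text
time_s: 2.35
tcp_pos: [0.4796, 0.025, 0.2331]
ee_rot: [[0.202, -0.979, -0.009], [-0.979, -0.202, -0.003], [0.001, 0.01, -1.0]]
wrist_force: [0.6, 0.1, 0.2]
gripper_width: 0.822
[0.47957851 0.02614485 0.2331046 ] [ 22.5   7.6 -17.8  -0.1 -65.2 -10.7]
red [266. 184.] 37: 0.5387 0.0440 112x54 a-77.4 47: 0.5375 0.0414 109x52 a-77.4 59: 0.5361 0.0384 106x50 a-77.4
red [ 68. 182.] 37: 0.7931 0.0918 83x66 a-64.9 47: 0.7848 0.0879 81x64 a-64.9 59: 0.7749 0.0832 78x62 a-64.9
yellow [412. 319.] 37: 0.2827 0.1994 471x30 a11.3 47: 0.2886 0.1925 458x29 a11.3 59: 0.2958 0.1842 442x28 a11.3
yellow [340. 181.] 37: 0.4458 0.0211 112x53 a-79.4 47: 0.4472 0.0192 109x52 a-79.4 59: 0.4489 0.0169 105x50 a-79.4
yellow [448. 276.] 37: 0.2651 0.1228 84x31 a-66.0 47: 0.2716 0.1180 82x30 a-66.0 59: 0.2793 0.1123 79x29 a-66.0
yellow [182. 275.] 37: 0.6340 0.1970 82x30 a89.6 47: 0.6302 0.1901 80x29 a89.6 59: 0.6256 0.1819 77x28 a89.6
green [304. 140.] 37: 0.4994 -0.0152 103x50 a14.2 47: 0.4994 -0.0161 100x48 a14.2 59: 0.4993 -0.0172 97x47 a14.2
blue [305. 216.] 37: 0.4809 0.0669 95x55 a11.5 47: 0.4813 0.0637 93x54 a11.5 59: 0.4818 0.0599 89x52 a11.5
orange [304. 174.] 37: 0.4909 0.0243 188x170 a10.8 47: 0.4911 0.0223 183x166 a10.8 59: 0.4913 0.0199 177x160 a10.8
```

View pics/w3.png

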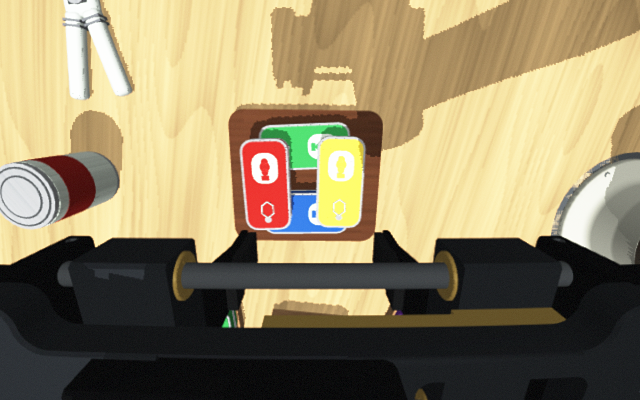

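The wrist view shows red (266,184) and yellow (340,181) on top, green (304,140) and blue (305,216) below. Red to yellow comes to 89.7 mm, which fits the given 90 mm. I'll go down onto yellow at (0.449, 0.017), fingers in the gap of the lower layer.

```bash
python3 -m inch '[{"jaw":45,"x":-0.4,"y":-0.12,"z":-0.4,"ax":0,"ay":0,"az":0},{"jaw":45,"x":-0.13,"y":-0.03,"z":-0.8,"ax":0,"ay":0,"az":0},{"jaw":45,"x":0,"y":0,"z":-0.8,"ax":0,"ay":0,"az":0},{"jaw":45,"x":0,"y":0,"z":0,"ax":0,"ay":0,"az":0}]'
```

```text
time_s: 2.9
tcp_pos: [0.4463, 0.0219, 0.1102]
ee_rot: [[0.212, -0.977, -0.007], [-0.977, -0.212, -0.002], [0.0, 0.008, -1.0]]
wrist_force: [0.3, -1.0, -0.2]
gripper_width: 0.823
```

```bash
python3 -m inch '[{"jaw":45,"x":0.05,"y":-0.1,"z":-0.3,"ax":0,"ay":0,"az":0},{"jaw":45,"x":0,"y":0,"z":-0.5,"ax":0,"ay":0,"az":0},{"jaw":45,"x":0,"y":0,"z":-0.4,"ax":0,"ay":0,"az":0},{"jaw":45,"x":0,"y":0,"z":0,"ax":0,"ay":0,"az":0}]'
```

```text
time_s: 3.4
tcp_pos: [0.4562, 0.0218, 0.0435]
ee_rot: [[0.222, -0.975, 0.006], [-0.975, -0.222, 0.001], [-0.0, -0.006, -1.0]]
wrist_force: [0.4, 0.9, 0.2]
gripper_width: 0.824
```

```bash
python3 -m inch '[{"jaw":45,"x":-0.1,"y":-0.08,"z":-0.1,"ax":0,"ay":0,"az":-0.1},{"jaw":45,"x":0,"y":0,"z":-0.1,"ax":0,"ay":0,"az":0},{"jaw":45,"x":0,"y":0,"z":0,"ax":0,"ay":0,"az":0}]'
```

```text
time_s: 3.78
tcp_pos: [0.4529, 0.0185, 0.0346]
ee_rot: [[0.206, -0.978, 0.013], [-0.979, -0.206, 0.004], [-0.001, -0.014, -1.0]]
wrist_force: [-0.1, 0.1, 0.2]
gripper_width: 0.826
```

```bash
python3 -m inch '[{"jaw":45,"x":-0.06,"y":0,"z":-0.08,"ax":0,"ay":0.07,"az":0},{"jaw":255,"x":0,"y":0,"z":0,"ax":0,"ay":0,"az":0},{"jaw":255,"x":0,"y":0,"z":0,"ax":0,"ay":0,"az":0},{"jaw":255,"x":0,"y":0,"z":0,"ax":0,"ay":0,"az":0}]'; python3 -m inch '[{"jaw":255,"x":0,"y":0,"z":0,"ax":0,"ay":0,"az":0},{"jaw":255,"x":0,"y":0,"z":0,"ax":0,"ay":0,"az":0}]'
```

```text
time_s: 4.28
tcp_pos: [0.4497, 0.0187, 0.0301]
ee_rot: [[0.206, -0.979, 0.002], [-0.979, -0.206, 0.004], [-0.004, -0.003, -1.0]]
wrist_force: [0.2, 0.2, 0.5]
gripper_width: 0.641
time_s: 4.53
tcp_pos: [0.4497, 0.0187, 0.0301]
ee_rot: [[0.206, -0.979, 0.002], [-0.978, -0.206, 0.004], [-0.004, -0.003, -1.0]]
wrist_force: [-0.4, 0.8, 0.1]
gripper_width: 0.64
```

Gripped: the opening is 55.7 mm, as a 56 mm tin should give. I'll lift, carry to the yellow pile and turn +82°.

```bash
python3 -m inch '[{"jaw":255,"x":0,"y":0,"z":0.2,"ax":0,"ay":0,"az":0},{"jaw":255,"x":0,"y":0,"z":0.6,"ax":0,"ay":0,"az":0},{"jaw":255,"x":0,"y":0,"z":0.8,"ax":0,"ay":0,"az":0},{"jaw":255,"x":0,"y":0,"z":0.5,"ax":0,"ay":0,"az":0},{"jaw":255,"x":0,"y":0,"z":0,"ax":0,"ay":0,"az":0}]' ; python3 -m inch '[{"jaw":255,"x":0,"y":0.4,"z":0,"ax":0,"ay":0,"az":0.8},{"jaw":255,"x":0,"y":0.5,"z":0,"ax":0,"ay":0,"az":0.9},{"jaw":255,"x":0,"y":0.5,"z":0,"ax":0,"ay":0,"az":0.9},{"jaw":255,"x":0,"y":0.5,"z":0,"ax":0,"ay":0,"az":0.9},{"jaw":255,"x":0,"y":0.5,"z":0,"ax":0,"ay":0,"az":0.9},{"jaw":255,"x":0,"y":0.5,"z":0,"ax":0,"ay":0,"az":0.9},{"jaw":255,"x":0,"y":0.5,"z":0,"ax":0,"ay":0,"az":0.9},{"jaw":255,"x":0,"y":0.5,"z":0,"ax":0,"ay":0,"az":0.9},{"jaw":255,"x":0,"y":0.3,"z":0,"ax":0,"ay":0,"az":0.8},{"jaw":255,"x":0,"y":0,"z":0,"ax":0,"ay":0,"az":0}]'
python3 - <<'E'
from h import *
im,p=shot('wrist','w4.png'); s=sense(); R=s['ee_rot'];print(s['tcp_pos'],s['joints'].round(1),np.degrees(np.arctan2(R[1,1],R[0,1])),R[:,2])
E
```

```text
time_s: 5.15
tcp_pos: [0.448, 0.018, 0.1618]
ee_rot: [[0.206, -0.979, 0.001], [-0.979, -0.206, 0.004], [-0.004, -0.002, -1.0]]
wrist_force: [-0.0, 0.4, -1.3]
gripper_width: 0.638
time_s: 6.4
tcp_pos: [0.438, 0.2722, 0.1492]
ee_rot: [[0.998, 0.055, -0.018], [0.054, -0.998, -0.02], [-0.019, 0.019, -1.0]]
wrist_force: [0.3, -0.3, -1.7]
gripper_width: 0.645
[0.43776613 0.27143992 0.14908952] [ 49.8  16.1 -19.8  -0.1 -55.6  43.2] -86.93866101891734 [-0.01835066 -0.02054405 -0.99962053]
```

View pics/w4.png

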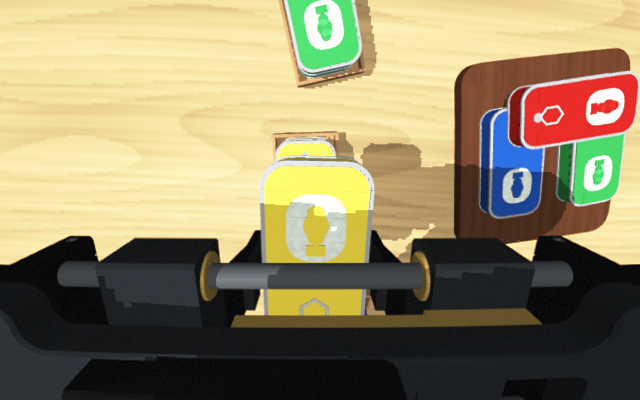

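The held yellow tin sits over the yellow pile (pile end at 305,150), nearly aligned. I'll correct the 1.5° tilt and offset, then descend.

```bash
python3 -m inch '[{"jaw":255,"x":0,"y":0.1,"z":-0.2,"ax":0.12,"ay":-0.1,"az":0.15},{"jaw":255,"x":0,"y":0,"z":-0.5,"ax":0,"ay":0,"az":0},{"jaw":255,"x":0,"y":0,"z":-0.4,"ax":0,"ay":0,"az":0},{"jaw":255,"x":0,"y":0,"z":0,"ax":0,"ay":0,"az":0},{"jaw":255,"x":0,"y":0,"z":0,"ax":0,"ay":0,"az":0}]'
```

```text
time_s: 7.08
tcp_pos: [0.4366, 0.2725, 0.0805]
ee_rot: [[0.998, 0.068, -0.003], [0.068, -0.998, -0.002], [-0.003, 0.002, -1.0]]
wrist_force: [0.2, 0.2, -1.2]
gripper_width: 0.644
```

```bash
python3 -m inch '[{"jaw":255,"x":0.02,"y":0.1,"z":-0.2,"ax":0,"ay":0,"az":0.05},{"jaw":255,"x":0,"y":0,"z":-0.25,"ax":0,"ay":0,"az":0},{"jaw":255,"x":0,"y":0,"z":0,"ax":0,"ay":0,"az":0},{"jaw":255,"x":0,"y":0,"z":0,"ax":0,"ay":0,"az":0}]'
python3 - <<'E'
from h import *
im,p=shot('wrist','w5.png');im,p=shot('side'); cv2.imwrite('pics/s5.png',cv2.resize(im[90:250,160:360],None,fx=3.5,fy=3.5))
E
```

```text
time_s: 7.58
tcp_pos: [0.4387, 0.2796, 0.0533]
ee_rot: [[0.997, 0.077, -0.001], [0.077, -0.997, 0.0], [-0.001, -0.0, -1.0]]
wrist_force: [0.3, 0.4, -0.6]
gripper_width: 0.641
```

View pics/w5.png

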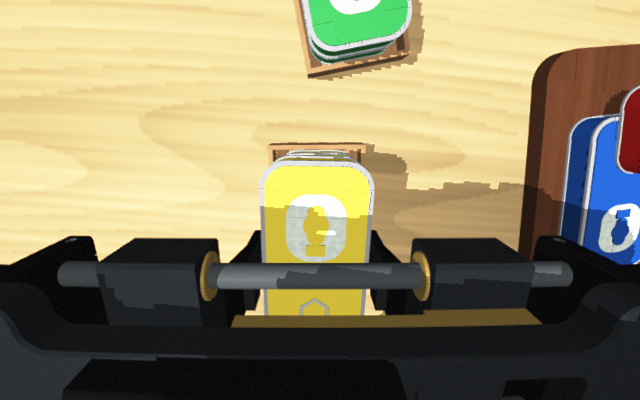

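View pics/s5.png

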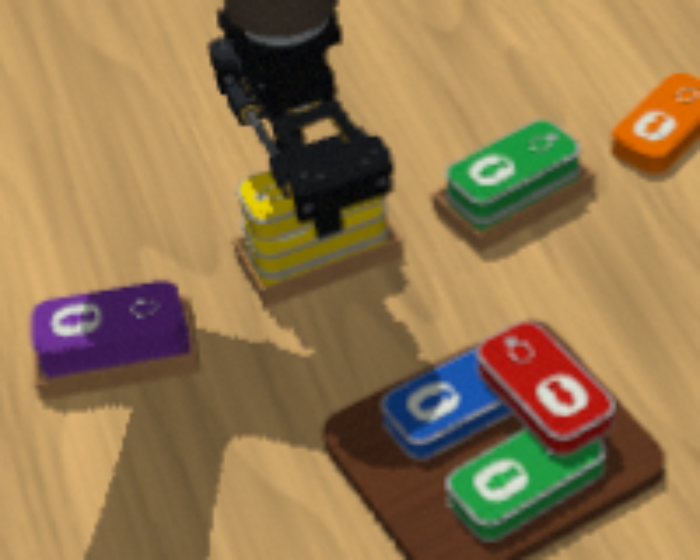

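Both views show it well aligned about 13 mm above the pile. I'll lower to contact.

```bash
python3 -m inch '[{"jaw":255,"x":0,"y":-0.02,"z":-0.12,"ax":0,"ay":0,"az":0},{"jaw":255,"x":0,"y":0,"z":-0.06,"ax":0,"ay":0,"az":0},{"jaw":255,"x":0,"y":0,"z":0,"ax":0,"ay":0,"az":0},{"jaw":255,"x":0,"y":0,"z":0,"ax":0,"ay":0,"az":0}]'
```

```text
time_s: 8.18
tcp_pos: [0.4392, 0.2781, 0.0431]
ee_rot: [[0.997, 0.077, 0.0], [0.077, -0.997, 0.001], [0.0, -0.001, -1.0]]
wrist_force: [-0.7, -1.0, 2.0]
gripper_width: 0.641
```

```bash
python3 -m inch '[{"jaw":255,"x":-0.02,"y":0,"z":-0.03,"ax":0,"ay":0,"az":0},{"jaw":255,"x":0,"y":0,"z":0,"ax":0,"ay":0,"az":0}]'
```

```text
time_s: 8.43
tcp_pos: [0.4387, 0.2781, 0.0419]
ee_rot: [[0.997, 0.078, 0.002], [0.078, -0.997, 0.001], [0.002, -0.001, -1.0]]
wrist_force: [1.0, -0.0, -2.3]
gripper_width: 0.638
```

```bash
python3 -m inch '[{"jaw":255,"x":0,"y":0,"z":-0.03,"ax":0,"ay":0,"az":0},{"jaw":255,"x":0,"y":0,"z":-0.01,"ax":0,"ay":0,"az":0},{"jaw":255,"x":0,"y":0,"z":0,"ax":0,"ay":0,"az":0}]'
```

```text
time_s: 8.8
tcp_pos: [0.4388, 0.2781, 0.0405]
ee_rot: [[0.997, 0.079, 0.002], [0.079, -0.997, 0.001], [0.002, -0.001, -1.0]]
wrist_force: [0.8, -1.5, 0.1]
gripper_width: 0.641
```

Within a millimetre of the expected contact height. I'll release and rise, backing toward the stack.

```bash
python3 -m inch '[{"jaw":255,"x":0,"y":0,"z":-0.01,"ax":0,"ay":0,"az":0},{"jaw":45,"x":0,"y":0,"z":0,"ax":0,"ay":0,"az":0},{"jaw":45,"x":0,"y":0,"z":0,"ax":0,"ay":0,"az":0},{"jaw":45,"x":0,"y":0,"z":0.3,"ax":0,"ay":0,"az":0},{"jaw":45,"x":0,"y":0,"z":0.7,"ax":0,"ay":0,"az":0},{"jaw":45,"x":0,"y":0,"z":0.8,"ax":0,"ay":0,"az":0},{"jaw":45,"x":0,"y":0,"z":0.8,"ax":0,"ay":0,"az":0},{"jaw":45,"x":0,"y":0,"z":0,"ax":0,"ay":0,"az":0}]'
python3 - <<'E'
from h import *
im,p=shot('wrist','w6.png'); s=sense(); print(s['tcp_pos'],s['joints'].round(1))
for col in H:
    for c in blobs(im,col,500): print(col,c[:,0].mean(0).round(),*['%.0f: %.4f %.4f %.0fx%.0f a%.1f'%(z*1000,*rect(p,c,z)) for z in (.047,.059,.069)])
E
```

```text
time_s: 9.8
tcp_pos: [0.4373, 0.2792, 0.1984]
ee_rot: [[0.997, 0.078, -0.0], [0.078, -0.997, 0.002], [0.0, -0.002, -1.0]]
wrist_force: [0.7, 0.0, -1.4]
gripper_width: 0.82
[0.43595674 0.27808127 0.19594812] [ 50.4  13.  -16.6  -0.2 -60.6  44. ]
red [551. 118.] 47: 0.5372 0.0291 111x52 a-77.1 59: 0.5363 0.0388 107x50 a-77.1 69: 0.5355 0.0470 103x49 a-77.1
yellow [316. 189.] 47: 0.4349 0.2774 114x53 a3.3 59: 0.4379 0.2776 109x51 a3.3 69: 0.4403 0.2779 106x50 a3.3
yellow [412. 320.] 47: 0.2751 0.1322 408x26 a-85.3 59: 0.2842 0.1380 393x25 a-85.3 69: 0.2917 0.1429 380x24 a-85.3
yellow [448. 275.] 47: 0.3396 0.1072 73x27 a16.7 59: 0.3462 0.1140 70x26 a16.7 69: 0.3517 0.1196 68x25 a16.7
yellow [182. 276.] 47: 0.3134 0.4355 73x26 a-7.5 59: 0.3210 0.4297 70x25 a-7.5 69: 0.3273 0.4249 68x25 a-7.5
green [332.  35.] 47: 0.5948 0.2730 75x50 a15.4 59: 0.5917 0.2735 73x48 a15.4 69: 0.5890 0.2738 70x46 a15.4
green [570. 168.] 47: 0.4824 -0.0095 66x49 a13.7 59: 0.4835 0.0017 64x47 a13.7 69: 0.4845 0.0111 62x45 a13.7
blue [494. 167.] 47: 0.4824 0.0772 102x49 a11.8 59: 0.4836 0.0852 99x47 a11.8 69: 0.4845 0.0918 95x46 a11.8
orange [508. 152.] 47: 0.4922 0.0549 181x169 a10.8 59: 0.4930 0.0637 174x162 a10.8 69: 0.4936 0.0710 169x157 a10.8
purple [340. 302.] 47: 0.2933 0.2361 66x37 a-85.6 59: 0.3017 0.2380 64x36 a-85.6 69: 0.3087 0.2395 62x35 a-85.6
```

View pics/w6.png

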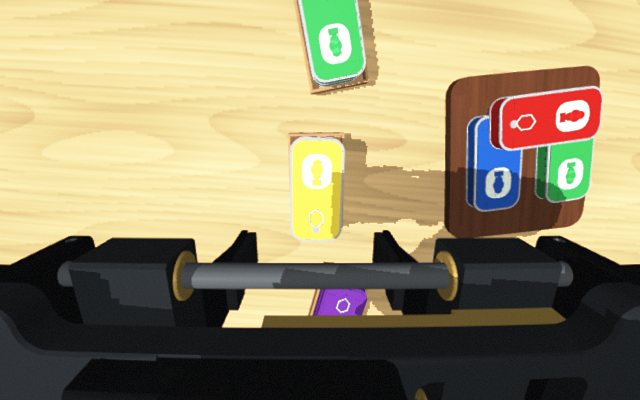

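Yellow measures (0.440, 0.278), 3.3°, about 3 mm from its pile's centre, so it is done. Now red, at (0.536, 0.0387), -77.2°.

```bash
python3 -m inch '[{"jaw":45,"x":0.185,"y":-0.44,"z":0,"ax":0,"ay":0,"az":-0.9},{"jaw":45,"x":0.185,"y":-0.44,"z":0,"ax":0,"ay":0,"az":-0.9},{"jaw":45,"x":0.185,"y":-0.44,"z":0,"ax":0,"ay":0,"az":-0.9},{"jaw":45,"x":0.185,"y":-0.44,"z":0,"ax":0,"ay":0,"az":-0.9},{"jaw":45,"x":0.185,"y":-0.44,"z":0,"ax":0,"ay":0,"az":-0.9},{"jaw":45,"x":0.185,"y":-0.44,"z":0,"ax":0,"ay":0,"az":-0.9},{"jaw":45,"x":0.185,"y":-0.44,"z":0,"ax":0,"ay":0,"az":-0.9},{"jaw":45,"x":0.185,"y":-0.44,"z":0,"ax":0,"ay":0,"az":-0.9},{"jaw":45,"x":0.185,"y":-0.44,"z":0,"ax":0,"ay":0,"az":-0.9},{"jaw":45,"x":0,"y":0,"z":0,"ax":0,"ay":0,"az":0},{"jaw":45,"x":0,"y":0,"z":0,"ax":0,"ay":0,"az":0}]'
python3 - <<'E'
from h import *
im,p=shot('wrist','w7.png'); s=sense(); R=s['ee_rot'];print(s['tcp_pos'],s['joints'].round(1),np.degrees(np.arctan2(R[1,1],R[0,1])),R[:,2])
for col in ('red','green','blue'):
    for c in blobs(im,col,500): print(col,c[:,0].mean(0).round(),*['%.0f: %.4f %.4f %.0fx%.0f a%.1f'%(z*1000,*rect(p,c,z)) for z in (.037,.047,.059)])
E
```

```text
time_s: 11.22
tcp_pos: [0.5281, 0.0314, 0.1749]
ee_rot: [[0.185, -0.982, -0.036], [-0.983, -0.186, 0.01], [-0.017, 0.034, -0.999]]
wrist_force: [0.2, -0.2, 0.4]
gripper_width: 0.825
[0.52793947 0.03153541 0.17492114] [ 20.2  16.1 -15.1  -1.4 -60.5  -8.8] -169.28259146788557 [-0.0362223   0.0101079  -0.99929264]
red [302. 197.] 37: 0.5353 0.0445 115x54 a-77.1 47: 0.5357 0.0416 111x52 a-77.1 59: 0.5363 0.0380 106x50 a-77.1
red [ 60. 196.] 37: 0.7952 0.0872 87x64 a-52.3 47: 0.7869 0.0828 84x62 a-52.3 59: 0.7770 0.0776 80x59 a-52.3
green [349. 148.] 37: 0.4992 -0.0152 105x50 a14.0 47: 0.5008 -0.0162 102x48 a14.0 59: 0.5028 -0.0174 97x46 a14.0
blue [356. 229.] 37: 0.4720 0.0677 87x50 a11.9 47: 0.4746 0.0640 84x49 a11.9 59: 0.4776 0.0595 80x47 a11.9
```

View pics/w7.png

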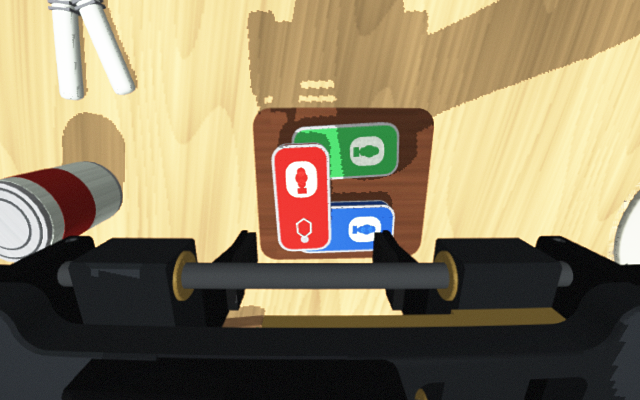

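Red at (302,197) rests on green (349,148) and blue (356,229). I'll fix the tilt and yaw and descend.

```bash
python3 -m inch '[{"jaw":45,"x":0.14,"y":0.11,"z":-0.1,"ax":-0.06,"ay":-0.2,"az":0.22},{"jaw":45,"x":0,"y":0,"z":-0.5,"ax":0,"ay":0,"az":0},{"jaw":45,"x":0,"y":0,"z":-0.5,"ax":0,"ay":0,"az":0},{"jaw":45,"x":0,"y":0,"z":0,"ax":0,"ay":0,"az":0},{"jaw":45,"x":0,"y":0,"z":0,"ax":0,"ay":0,"az":0}]'
```

```text
time_s: 11.9
tcp_pos: [0.5361, 0.0425, 0.1082]
ee_rot: [[0.235, -0.972, 0.002], [-0.972, -0.235, -0.001], [0.001, -0.001, -1.0]]
wrist_force: [-0.6, -0.3, -0.0]
gripper_width: 0.824
```

```bash
python3 -m inch '[{"jaw":45,"x":0,"y":-0.08,"z":-0.3,"ax":0,"ay":0,"az":-0.07},{"jaw":45,"x":0,"y":0,"z":-0.4,"ax":0,"ay":0,"az":0},{"jaw":45,"x":0,"y":0,"z":-0.2,"ax":0,"ay":0,"az":0},{"jaw":45,"x":0,"y":0,"z":0,"ax":0,"ay":0,"az":0},{"jaw":45,"x":0,"y":0,"z":0,"ax":0,"ay":0,"az":0}]'
```

```text
time_s: 12.52
tcp_pos: [0.5408, 0.04, 0.0596]
ee_rot: [[0.226, -0.974, 0.014], [-0.974, -0.226, 0.003], [0.0, -0.015, -1.0]]
wrist_force: [-0.8, 0.4, 0.1]
gripper_width: 0.829
```

```bash
python3 -m inch '[{"jaw":45,"x":-0.08,"y":-0.03,"z":-0.2,"ax":0,"ay":0.08,"az":0},{"jaw":45,"x":0,"y":0,"z":-0.22,"ax":0,"ay":0,"az":0},{"jaw":45,"x":0,"y":0,"z":-0.1,"ax":0,"ay":0,"az":0},{"jaw":45,"x":0,"y":0,"z":0,"ax":0,"ay":0,"az":0}]'
```

```text
time_s: 13.02
tcp_pos: [0.5361, 0.0383, 0.0272]
ee_rot: [[0.226, -0.974, 0.001], [-0.974, -0.226, 0.003], [-0.003, -0.002, -1.0]]
wrist_force: [-0.0, 0.0, 0.9]
gripper_width: 0.825
```

```bash
python3 -m inch '[{"jaw":255,"x":0,"y":0,"z":0,"ax":0,"ay":0,"az":0},{"jaw":255,"x":0,"y":0,"z":0,"ax":0,"ay":0,"az":0},{"jaw":255,"x":0,"y":0,"z":0,"ax":0,"ay":0,"az":0},{"jaw":255,"x":0,"y":0,"z":0,"ax":0,"ay":0,"az":0},{"jaw":255,"x":0,"y":0,"z":0.2,"ax":0,"ay":0,"az":0},{"jaw":255,"x":0,"y":0,"z":0.6,"ax":0,"ay":0,"az":0},{"jaw":255,"x":0,"y":0,"z":0.8,"ax":0,"ay":0,"az":0},{"jaw":255,"x":0,"y":0,"z":0.7,"ax":0,"ay":0,"az":0},{"jaw":255,"x":0,"y":0,"z":0,"ax":0,"ay":0,"az":0}]'
```

```text
time_s: 14.15
tcp_pos: [0.5354, 0.0379, 0.1723]
ee_rot: [[0.226, -0.974, 0.002], [-0.974, -0.226, 0.004], [-0.003, -0.003, -1.0]]
wrist_force: [0.5, -0.2, -1.5]
gripper_width: 0.632
```

```bash
python3 -m inch '[{"jaw":255,"x":0.12,"y":-0.5,"z":0,"ax":0,"ay":0,"az":0.6},{"jaw":255,"x":0.12,"y":-0.54,"z":0,"ax":0,"ay":0,"az":0.6},{"jaw":255,"x":0.12,"y":-0.54,"z":0,"ax":0,"ay":0,"az":0.6},{"jaw":255,"x":0.12,"y":-0.54,"z":0,"ax":0,"ay":0,"az":0.6},{"jaw":255,"x":0,"y":0,"z":0,"ax":0,"ay":0,"az":0}]'
python3 - <<'E'
from h import *
im,p=shot('wrist','w8.png'); s=sense(); R=s['ee_rot'];print(s['tcp_pos'],s['joints'].round(1),np.degrees(np.arctan2(R[1,1],R[0,1])),R[:,2])
for col in ('red','green','blue'):
    for c in blobs(im,col,500): print(col,c[:,0].mean(0).round(),*['%.0f: %.4f %.4f %.0fx%.0f a%.1f'%(z*1000,*rect(p,c,z)) for z in (.037,.047,.059)])
E
```

```text
time_s: 14.78
tcp_pos: [0.5609, -0.0922, 0.1697]
ee_rot: [[0.614, -0.789, -0.006], [-0.789, -0.614, 0.006], [-0.009, 0.002, -1.0]]
wrist_force: [-0.3, -0.0, -2.1]
gripper_width: 0.641
[ 0.56055546 -0.09133503  0.16960591] [  6.9  19.3 -11.7  -0.5 -59.4  31.3] -142.09685899861148 [-0.0068442   0.00605134 -0.99995827]
red [391.  33.] 37: 0.6005 -0.2592 110x53 a-1.6 47: 0.6007 -0.2556 106x51 a-1.6 59: 0.6010 -0.2513 102x49 a-1.6
red [315. 216.] 37: 0.5434 -0.0693 114x108 a37.9 47: 0.5456 -0.0721 110x104 a37.9 59: 0.5483 -0.0755 106x100 a37.9
red [ 43. 198.] 37: 0.7920 0.1013 87x76 a-40.1 47: 0.7858 0.0927 84x73 a-40.1 59: 0.7783 0.0824 80x70 a-40.1
red [315. 301.] 37: 0.4775 0.0155 115x36 a37.9 47: 0.4819 0.0098 111x34 a37.9 59: 0.4872 0.0029 106x33 a37.9
red [315. 237.] 37: 0.5314 -0.0534 60x28 a-52.1 47: 0.5340 -0.0567 58x27 a-52.1 59: 0.5372 -0.0608 56x26 a-52.1
blue [541. 137.] 37: 0.4096 -0.2836 110x52 a6.2 47: 0.4163 -0.2791 107x51 a6.2 59: 0.4244 -0.2738 102x49 a6.2
```

View pics/w8.png

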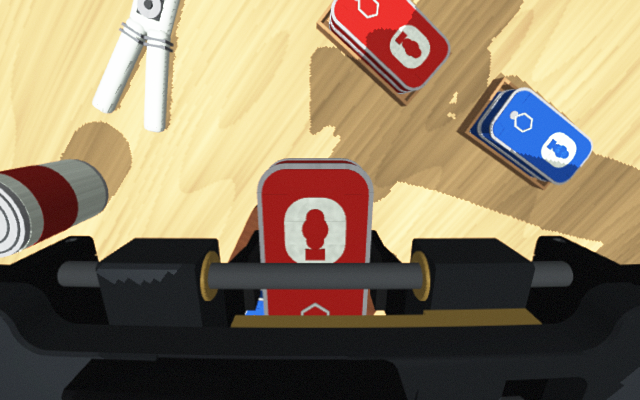

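The red pile at (391,33) measures (0.6005, -0.2555), -1.6°. The blue pile at (541,137) measures (0.416, -0.279), 6°. Both agree with the top view to 2 mm.

```bash
python3 -m inch '[{"jaw":255,"x":0.11,"y":-0.45,"z":0,"ax":0,"ay":0,"az":0.84},{"jaw":255,"x":0.11,"y":-0.45,"z":0,"ax":0,"ay":0,"az":0.84},{"jaw":255,"x":0.11,"y":-0.45,"z":0,"ax":0,"ay":0,"az":0.84},{"jaw":255,"x":0.11,"y":-0.45,"z":0,"ax":0,"ay":0,"az":0.84},{"jaw":255,"x":0.11,"y":-0.45,"z":0,"ax":0,"ay":0,"az":0.84},{"jaw":255,"x":0.11,"y":-0.45,"z":0,"ax":0,"ay":0,"az":0.84},{"jaw":255,"x":0,"y":0,"z":0,"ax":0,"ay":0,"az":0},{"jaw":255,"x":0,"y":0,"z":0,"ax":0,"ay":0,"az":0}]'
```

```text
time_s: 15.82
tcp_pos: [0.5978, -0.2482, 0.165]
ee_rot: [[1.0, 0.0, -0.019], [0.001, -1.0, 0.0], [-0.019, -0.0, -1.0]]
wrist_force: [0.6, 0.4, -2.4]
gripper_width: 0.643
```

```bash
python3 -m inch '[{"jaw":255,"x":0.045,"y":-0.12,"z":-0.2,"ax":0,"ay":-0.11,"az":-0.16},{"jaw":255,"x":0,"y":0,"z":-0.5,"ax":0,"ay":0,"az":0},{"jaw":255,"x":0,"y":0,"z":-0.5,"ax":0,"ay":0,"az":0},{"jaw":255,"x":0,"y":0,"z":0,"ax":0,"ay":0,"az":0},{"jaw":255,"x":0,"y":0,"z":0,"ax":0,"ay":0,"az":0}]'
```

```text
time_s: 16.45
tcp_pos: [0.6012, -0.2495, 0.0939]
ee_rot: [[1.0, -0.027, 0.003], [-0.027, -1.0, 0.001], [0.003, -0.001, -1.0]]
wrist_force: [0.1, -0.2, -1.9]
gripper_width: 0.641
```

```bash
python3 -m inch '[{"jaw":255,"x":0,"y":-0.12,"z":-0.2,"ax":0,"ay":0,"az":0},{"jaw":255,"x":0,"y":0,"z":-0.3,"ax":0,"ay":0,"az":0},{"jaw":255,"x":0,"y":0,"z":-0.3,"ax":0,"ay":0,"az":0},{"jaw":255,"x":0,"y":0,"z":0,"ax":0,"ay":0,"az":0},{"jaw":255,"x":0,"y":0,"z":0,"ax":0,"ay":0,"az":0}]'
python3 - <<'E'
from h import *
im,p=shot('wrist','w9.png')
E
```

```text
time_s: 17.08
tcp_pos: [0.6037, -0.2574, 0.0474]
ee_rot: [[1.0, -0.027, 0.01], [-0.027, -1.0, -0.001], [0.01, 0.001, -1.0]]
wrist_force: [-1.7, 1.4, 2.9]
gripper_width: 0.638
```

View pics/w9.png

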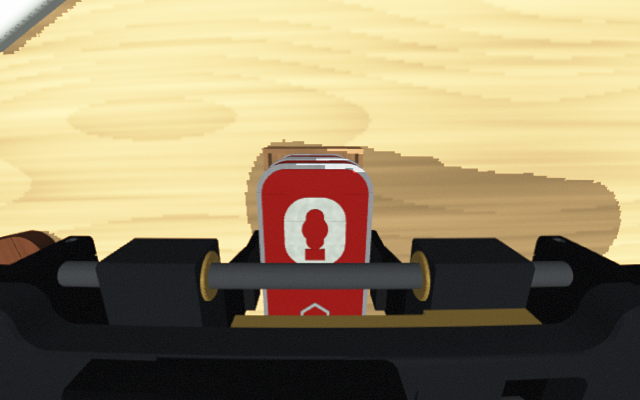

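Aligned over the red pile. I'll finish the descent.

```bash
python3 -m inch '[{"jaw":255,"x":-0.05,"y":0.025,"z":-0.08,"ax":0,"ay":0.06,"az":0},{"jaw":255,"x":0,"y":0,"z":-0.04,"ax":0,"ay":0,"az":0},{"jaw":255,"x":0,"y":0,"z":0,"ax":0,"ay":0,"az":0},{"jaw":255,"x":0,"y":0,"z":0,"ax":0,"ay":0,"az":0}]'
```

```text
time_s: 17.62
tcp_pos: [0.6041, -0.2576, 0.0477]
ee_rot: [[1.0, -0.024, 0.009], [-0.024, -1.0, -0.006], [0.009, 0.005, -1.0]]
wrist_force: [-0.5, 0.3, -0.9]
gripper_width: 0.645
```

```bash
python3 -m inch '[{"jaw":255,"x":-0.05,"y":0.03,"z":-0.1,"ax":0.03,"ay":0.05,"az":0}]';python3 -m inch '[{"jaw":255,"x":0,"y":0,"z":0,"ax":0,"ay":0,"az":0}]'
python3 - <<'E'
from h import *
im,p=shot('side'); cv2.imwrite('pics/s10.png',cv2.resize(im[200:350,280:480],None,fx=3.5,fy=3.5))
E
```

```text
time_s: 17.75
tcp_pos: [0.6044, -0.2576, 0.0466]
ee_rot: [[1.0, -0.021, 0.007], [-0.021, -1.0, -0.005], [0.007, 0.005, -1.0]]
wrist_force: [-4.4, 0.1, 33.5]
gripper_width: 0.638
time_s: 17.88
tcp_pos: [0.6048, -0.2579, 0.0479]
ee_rot: [[1.0, -0.021, 0.008], [-0.021, -1.0, -0.005], [0.009, 0.005, -1.0]]
wrist_force: [-0.3, 1.5, -2.0]
gripper_width: 0.639
```

View pics/s10.png

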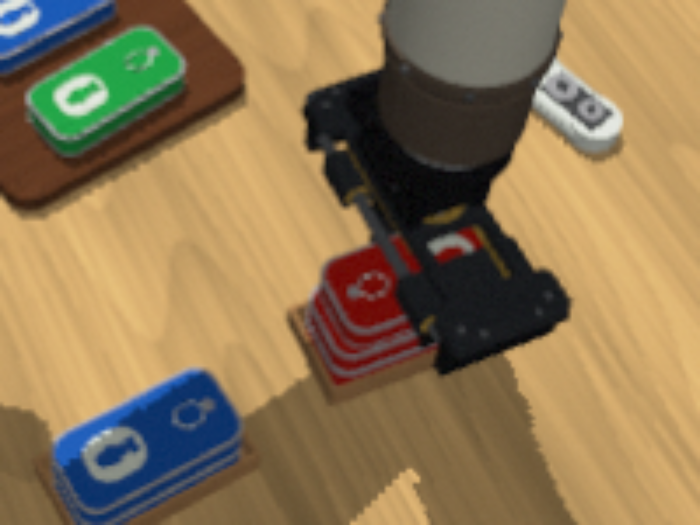

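The 33 N push and the stuck height (tin bottom should be about 10 mm above the pile top) suggest the fingertips, level with the pile's top face, are landing on its rim. I'll raise slightly and look closer.

```bash
python3 -m inch '[{"jaw":255,"x":0,"y":0,"z":0.15,"ax":0.03,"ay":0.05,"az":0},{"jaw":255,"x":0,"y":0,"z":0,"ax":0,"ay":0,"az":0},{"jaw":255,"x":0,"y":0,"z":0,"ax":0,"ay":0,"az":0}]'
python3 - <<'E'
from h import *
im,p=shot('wrist'); cv2.imwrite('pics/w11.png',cv2.resize(im[130:280,220:420],None,fx=4,fy=4,interpolation=cv2.INTER_CUBIC))
E
```

```text
time_s: 18.3
tcp_pos: [0.6039, -0.2577, 0.0541]
ee_rot: [[1.0, -0.022, -0.004], [-0.022, -1.0, 0.001], [-0.004, -0.001, -1.0]]
wrist_force: [-0.9, 0.7, -0.8]
gripper_width: 0.64
```

View pics/w11.png

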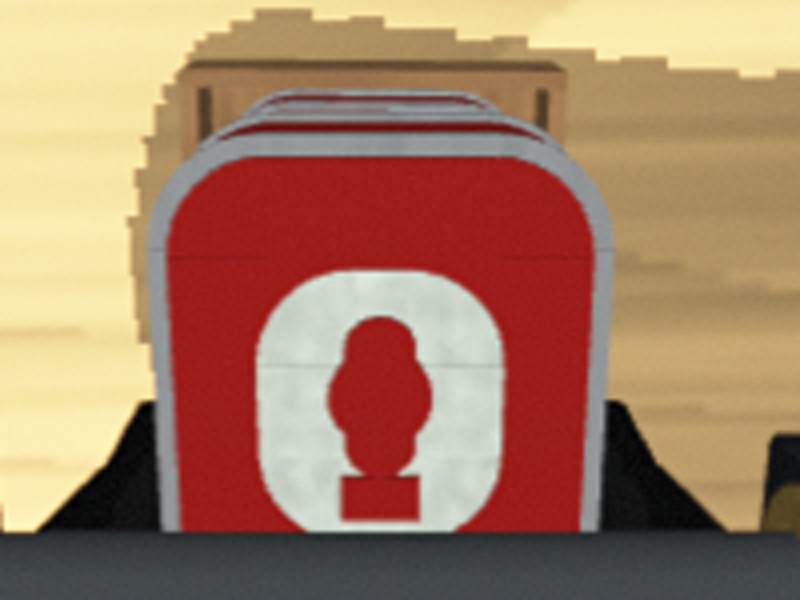

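Run:
```python
from h import *
p=camera_params('wrist')
for (u,v),z in [((180,66),.02),((568,68),.02),((198,88),.02),((548,88),.02),((215,135),.047),((555,135),.047),((240,125),.047),((520,125),.047)]:
    print(z,ray(p,[[220+u/4,130+v/4]],z)[0].round(4))
for (u,v) in ((149,235),(612,235)): print(.085,ray(p,[[220+u/4,130+v/4]],.054+.01+.022)[0].round(4))
```

```text
0.02 [ 0.6629 -0.225   0.02  ]
0.02 [ 0.6611 -0.291   0.02  ]
0.02 [ 0.6591 -0.2279  0.02  ]
0.02 [ 0.6578 -0.2877  0.02  ]
0.047 [ 0.655  -0.2343  0.047 ]
0.047 [ 0.6539 -0.285   0.047 ]
0.047 [ 0.6564 -0.2382  0.047 ]
0.047 [ 0.6555 -0.2798  0.047 ]
0.085 [ 0.6491 -0.2317  0.086 ]
0.085 [ 0.648  -0.2861  0.086 ]
```

The tray edges (66 mm apart, as given) put the pile centre at (0.601, -0.2563). The tin is 3 mm off in x and 1.4 mm off in y, enough for a fingertip to catch the rim. I'll realign and try gently once.

```bash
python3 -m inch '[{"jaw":255,"x":-0.06,"y":0.04,"z":0,"ax":0,"ay":-0.02,"az":-0.03},{"jaw":255,"x":0,"y":0,"z":0,"ax":0,"ay":0,"az":0},{"jaw":255,"x":0,"y":0,"z":0,"ax":0,"ay":0,"az":0}]'
```

```text
time_s: 18.73
tcp_pos: [0.5995, -0.255, 0.0532]
ee_rot: [[1.0, -0.027, -0.002], [-0.027, -1.0, 0.002], [-0.002, -0.002, -1.0]]
wrist_force: [-0.3, -0.1, -1.9]
gripper_width: 0.64
```

```bash
python3 -m inch '[{"jaw":255,"x":0.02,"y":-0.02,"z":-0.07,"ax":0,"ay":0,"az":0},{"jaw":255,"x":0,"y":0,"z":-0.02,"ax":0,"ay":0,"az":0},{"jaw":255,"x":0,"y":0,"z":0,"ax":0,"ay":0,"az":0}]';python3 -m inch '[{"jaw":255,"x":0,"y":0,"z":-0.07,"ax":0,"ay":0,"az":0},{"jaw":255,"x":0,"y":0,"z":0,"ax":0,"ay":0,"az":0}]'
```

```text
time_s: 19.1
tcp_pos: [0.6009, -0.2563, 0.0474]
ee_rot: [[1.0, -0.027, -0.002], [-0.027, -1.0, 0.002], [-0.002, -0.002, -1.0]]
wrist_force: [0.3, 0.3, -0.9]
gripper_width: 0.637
time_s: 19.35
tcp_pos: [0.6016, -0.256, 0.044]
ee_rot: [[1.0, -0.027, -0.0], [-0.027, -1.0, 0.002], [-0.0, -0.002, -1.0]]
wrist_force: [0.3, -0.6, -3.2]
gripper_width: 0.638
```

It slipped past the rim without contact. I'll lower the last 7 mm.

```bash
python3 -m inch '[{"jaw":255,"x":-0.01,"y":0,"z":-0.07,"ax":0,"ay":0,"az":0},{"jaw":255,"x":0,"y":0,"z":-0.03,"ax":0,"ay":0,"az":0},{"jaw":255,"x":0,"y":0,"z":0,"ax":0,"ay":0,"az":0}]';python3 -m inch '[{"jaw":255,"x":0,"y":0,"z":-0.03,"ax":0,"ay":0,"az":0},{"jaw":255,"x":0,"y":0,"z":0,"ax":0,"ay":0,"az":0}]'
```

```text
time_s: 19.73
tcp_pos: [0.6022, -0.256, 0.0415]
ee_rot: [[1.0, -0.026, 0.003], [-0.026, -1.0, 0.0], [0.003, -0.0, -1.0]]
wrist_force: [0.9, -1.2, -3.8]
gripper_width: 0.634
time_s: 19.98
tcp_pos: [0.6022, -0.256, 0.0414]
ee_rot: [[1.0, -0.025, 0.003], [-0.025, -1.0, -0.0], [0.003, 0.0, -1.0]]
wrist_force: [0.4, -0.5, -2.1]
gripper_width: 0.64
```

```bash
python3 -m inch '[{"jaw":255,"x":0,"y":0,"z":-0.05,"ax":0,"ay":0,"az":0}]'
python3 - <<'E'
from h import *
im,p=shot('wrist'); cv2.imwrite('pics/w12.png',cv2.resize(im[130:280,220:420],None,fx=4,fy=4,interpolation=cv2.INTER_CUBIC))
im,p=shot('side'); cv2.imwrite('pics/s12.png',cv2.resize(im[240:330,330:450],None,fx=6,fy=6,interpolation=cv2.INTER_CUBIC))
E
```

```text
time_s: 20.1
tcp_pos: [0.6028, -0.256, 0.0402]
ee_rot: [[1.0, -0.024, 0.004], [-0.024, -1.0, -0.001], [0.005, 0.001, -1.0]]
wrist_force: [-3.5, 4.4, 13.1]
gripper_width: 0.644
```

View pics/w12.png

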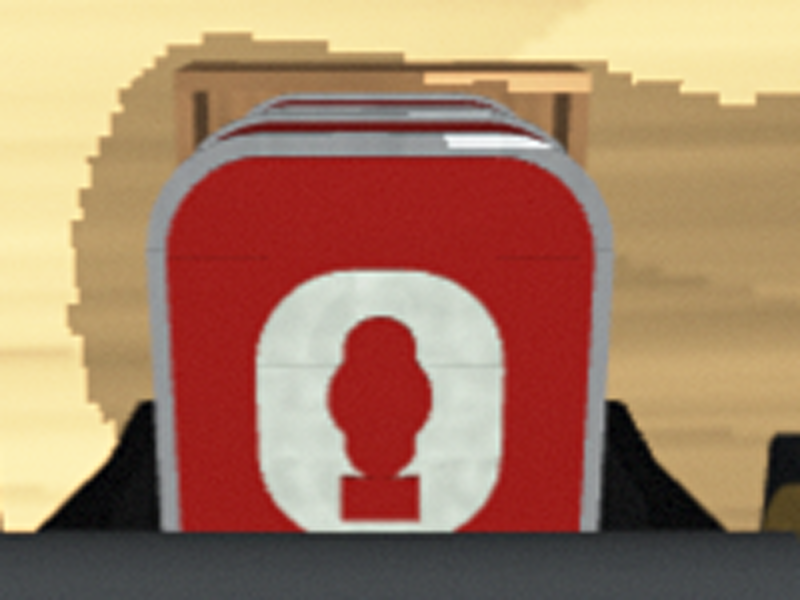

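View pics/s12.png

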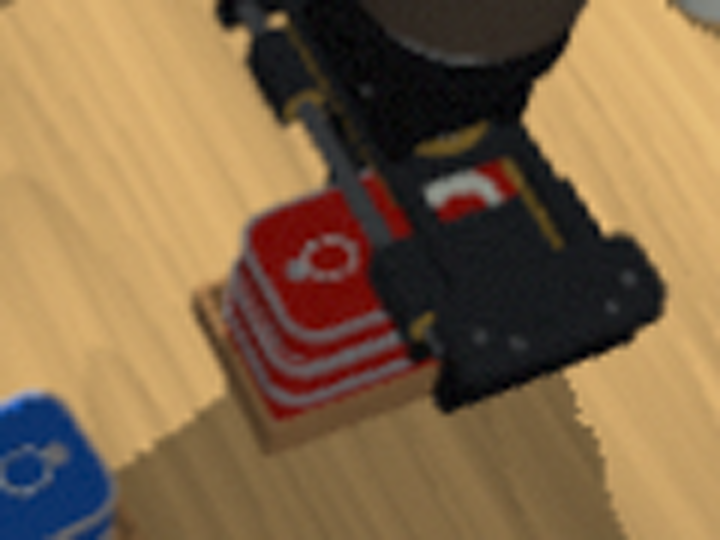

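The tin's position in the hand hasn't slipped. It's about 3 mm above the pile with a finger rubbing the pile's side. Centring is within 2 mm, so I'll release here.

```bash
python3 -m inch '[{"jaw":255,"x":-0.02,"y":0.01,"z":-0.02,"ax":0,"ay":0,"az":0},{"jaw":45,"x":0,"y":0,"z":0,"ax":0,"ay":0,"az":0},{"jaw":45,"x":0,"y":0,"z":0,"ax":0,"ay":0,"az":0},{"jaw":45,"x":0,"y":0,"z":0,"ax":0,"ay":0,"az":0},{"jaw":45,"x":0,"y":0,"z":0.3,"ax":0,"ay":0,"az":0},{"jaw":45,"x":0,"y":0,"z":0.7,"ax":0,"ay":0,"az":0},{"jaw":45,"x":0,"y":0,"z":0.8,"ax":0,"ay":0,"az":0},{"jaw":45,"x":0,"y":0,"z":0.8,"ax":0,"ay":0,"az":0},{"jaw":45,"x":0,"y":0,"z":0,"ax":0,"ay":0,"az":0},{"jaw":45,"x":0,"y":0,"z":0,"ax":0,"ay":0,"az":0}]'
python3 - <<'E'
from h import *
im,p=shot('wrist','w13.png'); s=sense(); R=s['ee_rot'];print(s['tcp_pos'],s['joints'].round(1),np.degrees(np.arctan2(R[1,1],R[0,1])),R[:,2])
for col in ('red','green','blue'):
    for c in blobs(im,col,500): print(col,c[:,0].mean(0).round(),*['%.0f: %.4f %.4f %.0fx%.0f a%.1f'%(z*1000,*rect(p,c,z)) for z in (.037,.047,.069)])
E
```

```text
time_s: 21.45
tcp_pos: [0.6018, -0.2566, 0.2045]
ee_rot: [[1.0, -0.024, 0.01], [-0.024, -1.0, -0.004], [0.01, 0.004, -1.0]]
wrist_force: [-0.3, 0.5, -0.9]
gripper_width: 0.826
[ 0.60224387 -0.25692533  0.2050185 ] [ -8.9  25.3   2.9   0.2 -67.   97.5] -91.34982673318963 [ 0.01062552 -0.00495359 -0.99993128]
red [314. 190.] 37: 0.5959 -0.2558 116x55 a-1.3 47: 0.5983 -0.2558 113x54 a-1.3 69: 0.6036 -0.2560 105x50 a-1.3
red [ 5. 32.] 37: 0.7837 0.0756 67x20 a-14.1 47: 0.7804 0.0655 65x19 a-14.1 69: 0.7732 0.0433 60x18 a-14.1
blue [333. 303.] 37: 0.4455 -0.2774 53x39 a88.5 47: 0.4525 -0.2768 51x38 a88.5 69: 0.4678 -0.2755 48x35 a88.5
```

View pics/w13.png

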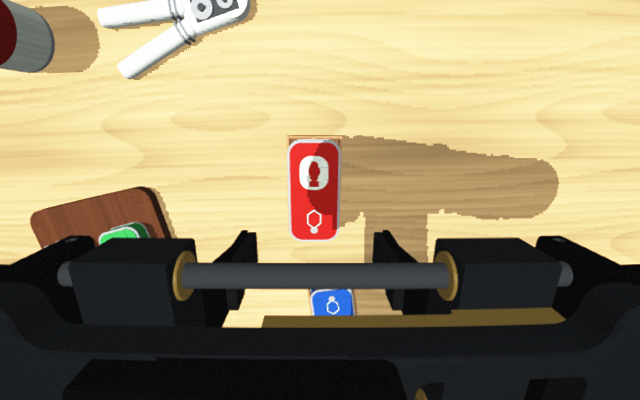

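Red measures (0.6036, -0.256), -1.3°, 3 mm from its pile's centre. On to the lower layer.

```bash
python3 -m inch '[{"jaw":45,"x":-0.27,"y":0.66,"z":0,"ax":0,"ay":0,"az":0.19},{"jaw":45,"x":-0.27,"y":0.66,"z":0,"ax":0,"ay":0,"az":0.19},{"jaw":45,"x":-0.27,"y":0.66,"z":0,"ax":0,"ay":0,"az":0.19},{"jaw":45,"x":-0.27,"y":0.66,"z":0,"ax":0,"ay":0,"az":0.19},{"jaw":45,"x":-0.27,"y":0.66,"z":0,"ax":0,"ay":0,"az":0.19},{"jaw":45,"x":-0.27,"y":0.66,"z":0,"ax":0,"ay":0,"az":0.19},{"jaw":45,"x":-0.27,"y":0.66,"z":0,"ax":0,"ay":0,"az":0.19},{"jaw":45,"x":0,"y":0,"z":0,"ax":0,"ay":0,"az":0},{"jaw":45,"x":0,"y":0,"z":0,"ax":0,"ay":0,"az":0}]'
python3 - <<'E'
from h import *
im,p=shot('wrist','w14.png'); s=sense(); R=s['ee_rot'];print(s['tcp_pos'],s['joints'].round(1),np.degrees(np.arctan2(R[1,1],R[0,1])),R[:,2])
for col in ('red','green','blue'):
    for c in blobs(im,col,500): print(col,c[:,0].mean(0).round(),*['%.0f: %.4f %.4f %.0fx%.0f a%.1f'%(z*1000,*rect(p,c,z)) for z in (.037,.047)])
E
```

```text
time_s: 22.62
tcp_pos: [0.4801, 0.0265, 0.1957]
ee_rot: [[0.977, 0.214, -0.006], [0.214, -0.977, -0.007], [-0.008, 0.006, -1.0]]
wrist_force: [0.4, -0.2, 0.7]
gripper_width: 0.821
[0.48015615 0.02620511 0.19562418] [ 22.7   9.5 -21.4   0.3 -59.6  79.5] -77.70773858888055 [-0.0063526  -0.00717826 -0.99995406]
red [604. 136.] 37: 0.6087 -0.2883 118x57 a-1.6 47: 0.6070 -0.2779 114x55 a-1.6
red [574. 131.] 37: 0.6066 -0.2489 116x20 a0.2 47: 0.6050 -0.2398 112x19 a0.2
red [556. 132.] 37: 0.6005 -0.2285 106x16 a-0.0 47: 0.5990 -0.2200 103x15 a-0.0
green [353. 176.] 37: 0.4997 -0.0154 106x50 a13.8 47: 0.5014 -0.0135 102x48 a13.8
green [97. 32.] 37: 0.5916 0.2790 69x52 a15.3 47: 0.5904 0.2717 66x50 a15.3
blue [277. 175.] 37: 0.4816 0.0700 105x50 a11.9 47: 0.4839 0.0691 101x49 a11.9
```

View pics/w14.png

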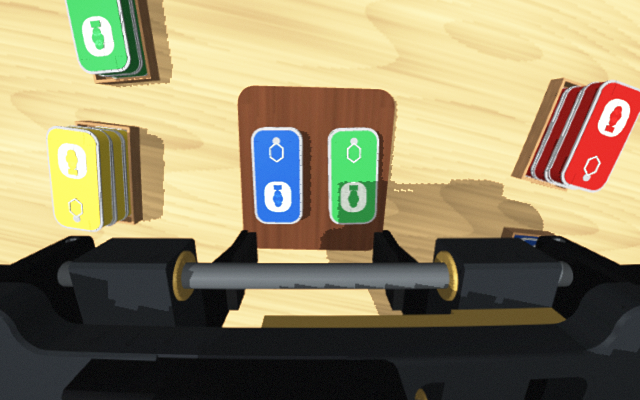

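Blue (277,175) measures (0.4816, 0.0700), 11.9°. Green (353,176) measures (0.4997, -0.0154), 13.8°. I'll grip blue with the fingertips just above its underside so they cannot catch the pile rim.

```bash
python3 -m inch '[{"jaw":45,"x":0.02,"y":0.45,"z":-0.2,"ax":0.03,"ay":-0.03,"az":-0.03},{"jaw":45,"x":0,"y":0.3,"z":-0.5,"ax":0,"ay":0,"az":0},{"jaw":45,"x":0,"y":0,"z":-0.7,"ax":0,"ay":0,"az":0},{"jaw":45,"x":0,"y":0,"z":-0.5,"ax":0,"ay":0,"az":0},{"jaw":45,"x":0,"y":0,"z":0,"ax":0,"ay":0,"az":0},{"jaw":45,"x":0,"y":0,"z":0,"ax":0,"ay":0,"az":0}]'
```

```text
time_s: 23.42
tcp_pos: [0.4848, 0.0676, 0.0789]
ee_rot: [[0.98, 0.198, 0.001], [0.198, -0.98, -0.003], [0.0, 0.003, -1.0]]
wrist_force: [-0.1, 0.3, 0.4]
gripper_width: 0.822
```

```bash
python3 -m inch '[{"jaw":45,"x":-0.05,"y":0.05,"z":-0.2,"ax":0,"ay":0,"az":0.05},{"jaw":45,"x":0,"y":0,"z":-0.35,"ax":0,"ay":0,"az":0},{"jaw":45,"x":0,"y":0,"z":-0.25,"ax":0,"ay":0,"az":0},{"jaw":45,"x":0,"y":0,"z":0,"ax":0,"ay":0,"az":0},{"jaw":45,"x":0,"y":0,"z":0,"ax":0,"ay":0,"az":0}]'
```

```text
time_s: 24.05
tcp_pos: [0.4846, 0.0719, 0.0331]
ee_rot: [[0.978, 0.207, 0.01], [0.207, -0.978, 0.002], [0.011, 0.0, -1.0]]
wrist_force: [0.6, 0.0, -0.3]
gripper_width: 0.822
```

```bash
python3 -m inch '[{"jaw":45,"x":-0.05,"y":-0.03,"z":-0.15,"ax":0,"ay":0.06,"az":0},{"jaw":45,"x":0,"y":0,"z":-0.08,"ax":0,"ay":0,"az":0},{"jaw":45,"x":0,"y":0,"z":0,"ax":0,"ay":0,"az":0}]'
```

```text
time_s: 24.42
tcp_pos: [0.4822, 0.0704, 0.0197]
ee_rot: [[0.978, 0.207, 0.002], [0.207, -0.978, 0.003], [0.002, -0.003, -1.0]]
wrist_force: [0.0, 0.2, -0.4]
gripper_width: 0.823
```

```bash
python3 -m inch '[{"jaw":255,"x":0,"y":0,"z":0,"ax":0,"ay":0,"az":0},{"jaw":255,"x":0,"y":0,"z":0,"ax":0,"ay":0,"az":0},{"jaw":255,"x":0,"y":0,"z":0,"ax":0,"ay":0,"az":0},{"jaw":255,"x":0,"y":0,"z":0,"ax":0,"ay":0,"az":0}]'; python3 -m inch '[{"jaw":255,"x":0,"y":0,"z":0.2,"ax":0,"ay":0,"az":0},{"jaw":255,"x":0,"y":0,"z":0.6,"ax":0,"ay":0,"az":0},{"jaw":255,"x":0,"y":0,"z":0.8,"ax":0,"ay":0,"az":0},{"jaw":255,"x":0,"y":0,"z":0.7,"ax":0,"ay":0,"az":0},{"jaw":255,"x":0,"y":0,"z":0,"ax":0,"ay":0,"az":0}]'
```

```text
time_s: 24.92
tcp_pos: [0.4824, 0.0704, 0.0198]
ee_rot: [[0.978, 0.207, 0.002], [0.207, -0.978, 0.003], [0.003, -0.003, -1.0]]
wrist_force: [-0.0, -0.1, -1.0]
gripper_width: 0.636
time_s: 25.55
tcp_pos: [0.4809, 0.0698, 0.1643]
ee_rot: [[0.978, 0.207, 0.002], [0.207, -0.978, 0.003], [0.002, -0.003, -1.0]]
wrist_force: [0.1, -0.0, -2.1]
gripper_width: 0.64
```

```bash
python3 -m inch '[{"jaw":255,"x":-0.13,"y":-0.6,"z":0,"ax":0,"ay":0,"az":-0.07},{"jaw":255,"x":-0.13,"y":-0.72,"z":0,"ax":0,"ay":0,"az":-0.07},{"jaw":255,"x":-0.13,"y":-0.72,"z":0,"ax":0,"ay":0,"az":-0.07},{"jaw":255,"x":-0.13,"y":-0.72,"z":0,"ax":0,"ay":0,"az":-0.07},{"jaw":255,"x":-0.13,"y":-0.72,"z":0,"ax":0,"ay":0,"az":-0.07},{"jaw":255,"x":-0.13,"y":-0.72,"z":0,"ax":0,"ay":0,"az":-0.07},{"jaw":255,"x":-0.13,"y":-0.72,"z":0,"ax":0,"ay":0,"az":-0.07},{"jaw":255,"x":-0.13,"y":-0.7,"z":0,"ax":0,"ay":0,"az":-0.07},{"jaw":255,"x":0,"y":0,"z":0,"ax":0,"ay":0,"az":0},{"jaw":255,"x":0,"y":0,"z":0,"ax":0,"ay":0,"az":0}]'
python3 - <<'E'
from h import *
im,p=shot('wrist','w15.png')
E
```

```text
time_s: 26.8
tcp_pos: [0.4071, -0.2752, 0.1577]
ee_rot: [[0.994, 0.106, -0.013], [0.106, -0.994, 0.01], [-0.012, -0.011, -1.0]]
wrist_force: [-0.3, 0.8, -1.7]
gripper_width: 0.641
```

View pics/w15.png

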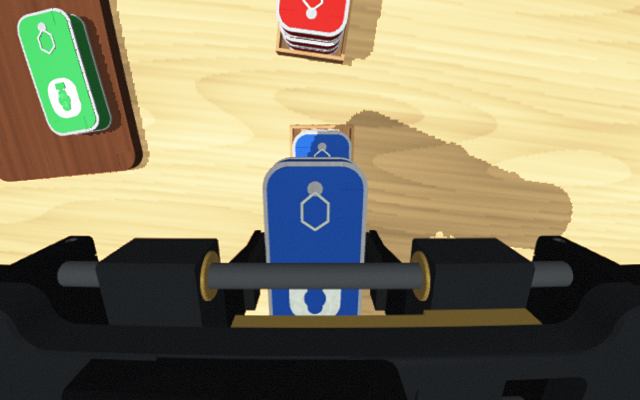

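The blue tin is over the blue pile (pile's end at 322,145). I'll correct and descend.

```bash
python3 -m inch '[{"jaw":255,"x":0.14,"y":-0.06,"z":-0.2,"ax":-0.06,"ay":-0.075,"az":0},{"jaw":255,"x":0,"y":0,"z":-0.5,"ax":0,"ay":0,"az":0},{"jaw":255,"x":0,"y":0,"z":-0.4,"ax":0,"ay":0,"az":0},{"jaw":255,"x":0,"y":0,"z":-0.2,"ax":0,"ay":0,"az":0},{"jaw":255,"x":0,"y":0,"z":0,"ax":0,"ay":0,"az":0},{"jaw":255,"x":0,"y":0,"z":0,"ax":0,"ay":0,"az":0}]'
python3 - <<'E'
from h import *
im,p=shot('wrist'); cv2.imwrite('pics/w16.png',cv2.resize(im[110:260,220:420],None,fx=4,fy=4,interpolation=cv2.INTER_CUBIC))
E
```

```text
time_s: 27.6
tcp_pos: [0.4182, -0.2739, 0.0792]
ee_rot: [[0.993, 0.117, 0.003], [0.117, -0.993, -0.002], [0.003, 0.002, -1.0]]
wrist_force: [-0.0, -0.1, -0.4]
gripper_width: 0.643
```

View pics/w16.png

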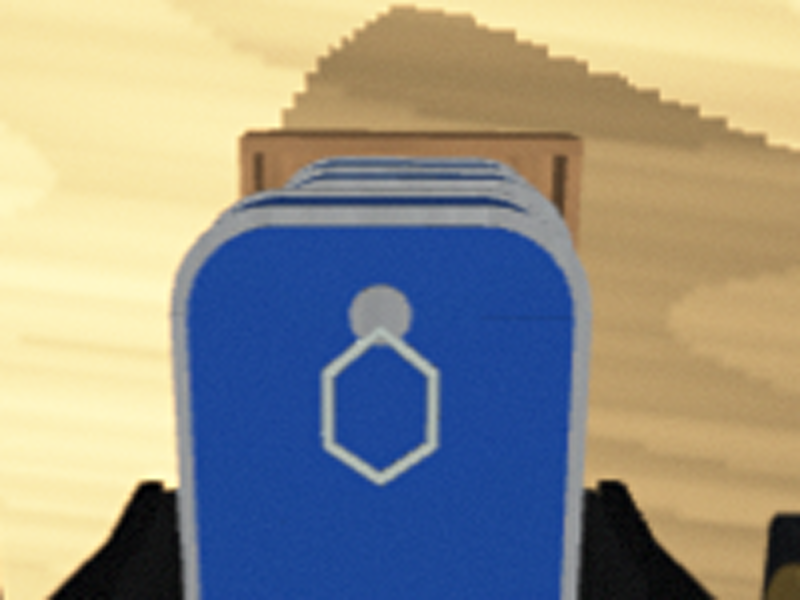

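Run:
```python
from h import *
p=camera_params('wrist'); P=[ray(p,[[220+u/4,110+v/4]],.02)[0] for u,v in((241,134),(582,135))]
print(P); m=(P[0]+P[1])/2; d=P[0]-P[1]; a=np.arctan2(d[1],d[0])-np.pi/2
print(np.linalg.norm(d),np.degrees(a), m[:2]-.061*np.array([np.cos(a),np.sin(a)]))
```

```text
[array([ 0.47327594, -0.24096056,  0.02      ]), array([ 0.48071945, -0.30584515,  0.02      ])]
0.06531014537580485 6.544324025807312 [ 0.41639517 -0.28035514]
```

The tray edge is 65 mm long and puts the pile at (0.416, -0.280), so I need 6 mm in -y.

```bash
python3 -m inch '[{"jaw":255,"x":-0.04,"y":-0.1,"z":-0.1,"ax":0,"ay":0,"az":-0.04},{"jaw":255,"x":0,"y":0,"z":-0.2,"ax":0,"ay":0,"az":0},{"jaw":255,"x":0,"y":0,"z":-0.05,"ax":0,"ay":0,"az":0},{"jaw":255,"x":0,"y":0,"z":0,"ax":0,"ay":0,"az":0}]'
```

```text
time_s: 28.15
tcp_pos: [0.4161, -0.2808, 0.0579]
ee_rot: [[0.994, 0.108, 0.006], [0.108, -0.994, -0.003], [0.006, 0.003, -1.0]]
wrist_force: [0.4, 0.5, -1.7]
gripper_width: 0.644
```

Down to about 0.0517 expected contact.

```bash
python3 -m inch '[{"jaw":255,"x":0,"y":0.01,"z":-0.08,"ax":0.02,"ay":0.03,"az":0},{"jaw":255,"x":0,"y":0,"z":0,"ax":0,"ay":0,"az":0}]';python3 -m inch '[{"jaw":255,"x":0,"y":0,"z":-0.03,"ax":0,"ay":0,"az":0}]'
```

```text
time_s: 28.4
tcp_pos: [0.4163, -0.2802, 0.0528]
ee_rot: [[0.994, 0.108, 0.001], [0.108, -0.994, 0.001], [0.001, -0.001, -1.0]]
wrist_force: [0.7, -0.2, -0.9]
gripper_width: 0.641
time_s: 28.52
tcp_pos: [0.4166, -0.2804, 0.0518]
ee_rot: [[0.994, 0.109, 0.001], [0.109, -0.994, 0.0], [0.001, -0.0, -1.0]]
wrist_force: [-3.0, 3.5, 14.1]
gripper_width: 0.639
```

Contact (14 N) exactly at the expected height. I'll release and rise.

```bash
python3 -m inch '[{"jaw":255,"x":0,"y":0,"z":0,"ax":0,"ay":0,"az":0},{"jaw":45,"x":0,"y":0,"z":0,"ax":0,"ay":0,"az":0},{"jaw":45,"x":0,"y":0,"z":0,"ax":0,"ay":0,"az":0},{"jaw":45,"x":0,"y":0,"z":0,"ax":0,"ay":0,"az":0},{"jaw":45,"x":0,"y":0,"z":0.3,"ax":0,"ay":0,"az":0},{"jaw":45,"x":0,"y":0,"z":0.7,"ax":0,"ay":0,"az":0},{"jaw":45,"x":0,"y":0,"z":0.8,"ax":0,"ay":0,"az":0},{"jaw":45,"x":0,"y":0,"z":0.7,"ax":0,"ay":0,"az":0},{"jaw":45,"x":0,"y":0,"z":0,"ax":0,"ay":0,"az":0},{"jaw":45,"x":0,"y":0,"z":0,"ax":0,"ay":0,"az":0}]'
python3 - <<'E'
from h import *
im,p=shot('wrist','w17.png'); s=sense(); R=s['ee_rot'];print(s['tcp_pos'],s['joints'].round(1),np.degrees(np.arctan2(R[1,1],R[0,1])),R[:,2])
for col in ('blue','green'):
    for c in blobs(im,col,500): print(col,c[:,0].mean(0).round(),*['%.0f: %.4f %.4f %.0fx%.0f a%.1f'%(z*1000,*rect(p,c,z)) for z in (.037,.069)])
E
```

```text
time_s: 29.78
tcp_pos: [0.4156, -0.2801, 0.2059]
ee_rot: [[0.994, 0.109, 0.0], [0.109, -0.994, 0.001], [0.0, -0.001, -1.0]]
wrist_force: [-0.6, 0.6, -0.3]
gripper_width: 0.827
[ 0.41584986 -0.28030059  0.20606538] [-15.4  10.8 -18.   -0.  -61.2 111.7] -83.72588482579437 [ 3.42443414e-04  6.61611886e-06 -9.99999941e-01]
blue [315. 189.] 37: 0.4090 -0.2812 117x55 a6.2 69: 0.4168 -0.2803 106x50 a6.2
green [88. 87.] 37: 0.4999 -0.0156 106x50 a14.0 69: 0.4990 -0.0403 95x46 a14.0
green [117.  87.] 37: 0.5036 -0.0486 101x12 a11.7 69: 0.5024 -0.0702 92x11 a11.7
```

View pics/w17.png

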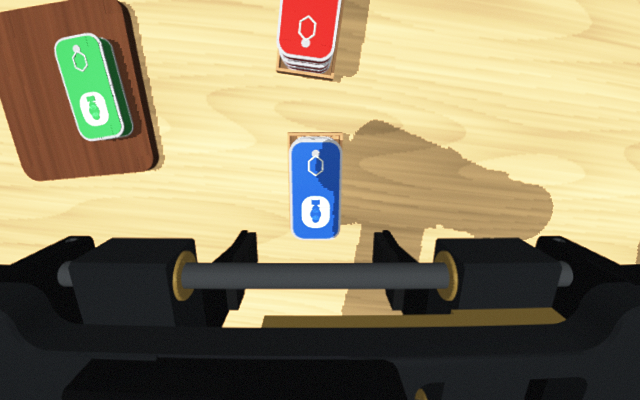

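Blue measures (0.4168, -0.2803), 6.2°, right on its pile. Now green at (0.4998, -0.0155), 13.9°.

```bash
python3 -m inch '[{"jaw":45,"x":0.23,"y":0.7,"z":0,"ax":0,"ay":0,"az":0.13},{"jaw":45,"x":0.23,"y":0.73,"z":0,"ax":0,"ay":0,"az":0.13},{"jaw":45,"x":0.23,"y":0.73,"z":0,"ax":0,"ay":0,"az":0.13},{"jaw":45,"x":0.23,"y":0.73,"z":0,"ax":0,"ay":0,"az":0.13},{"jaw":45,"x":0.23,"y":0.73,"z":0,"ax":0,"ay":0,"az":0.13},{"jaw":45,"x":0.23,"y":0.73,"z":0,"ax":0,"ay":0,"az":0.13},{"jaw":45,"x":0,"y":0,"z":0,"ax":0,"ay":0,"az":0},{"jaw":45,"x":0,"y":0,"z":-0.5,"ax":0,"ay":0,"az":0},{"jaw":45,"x":0,"y":0,"z":-0.5,"ax":0,"ay":0,"az":0},{"jaw":45,"x":0,"y":0,"z":0,"ax":0,"ay":0,"az":0}]'
python3 - <<'E'
from h import *
im,p=shot('wrist','w18.png'); s=sense(); R=s['ee_rot'];print(s['tcp_pos'],np.degrees(np.arctan2(R[1,1],R[0,1])),R[:,2])
for c in blobs(im,'green',500): print(c[:,0].mean(0).round(),*['%.0f: %.4f %.4f %.0fx%.0f a%.1f'%(z*1000,*rect(p,c,z)) for z in (.037,.047)])
E
```

```text
time_s: 31.08
tcp_pos: [0.4934, -0.013, 0.1315]
ee_rot: [[0.969, 0.244, -0.026], [0.244, -0.97, -0.004], [-0.026, -0.002, -1.0]]
wrist_force: [0.4, 0.3, 0.6]
gripper_width: 0.82
[ 0.49460243 -0.01283167  0.13288017] -75.86114718348692 [-0.02253482 -0.00402685 -0.99973795]
[319. 192.] 37: 0.4995 -0.0154 105x50 a13.9 47: 0.5023 -0.0145 101x48 a13.9
[18. 30.] 37: 0.5794 0.2697 40x35 a14.5 47: 0.5790 0.2594 39x34 a14.5
[38. 35.] 37: 0.5768 0.2455 57x30 a-18.2 47: 0.5765 0.2361 55x28 a-18.2
```

View pics/w18.png

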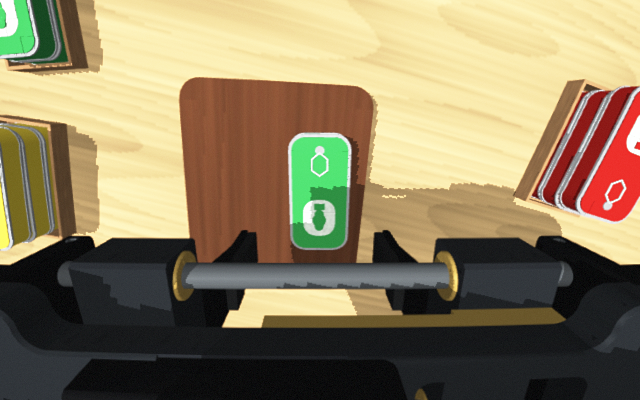

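Green stands alone at (319,192), between the jaws. Down.

```bash
python3 -m inch '[{"jaw":45,"x":0.08,"y":-0.04,"z":-0.2,"ax":0.02,"ay":-0.13,"az":0},{"jaw":45,"x":0,"y":0,"z":-0.5,"ax":0,"ay":0,"az":0},{"jaw":45,"x":0,"y":0,"z":-0.4,"ax":0,"ay":0,"az":0},{"jaw":45,"x":0,"y":0,"z":-0.3,"ax":0,"ay":0,"az":0},{"jaw":45,"x":0,"y":0,"z":0,"ax":0,"ay":0,"az":0},{"jaw":45,"x":0,"y":0,"z":0,"ax":0,"ay":0,"az":0}]'
```

```text
time_s: 31.88
tcp_pos: [0.5056, -0.0168, 0.0547]
ee_rot: [[0.97, 0.243, 0.016], [0.243, -0.97, 0.001], [0.015, 0.003, -1.0]]
wrist_force: [-0.7, -0.1, -0.2]
gripper_width: 0.824
```

```bash
python3 -m inch '[{"jaw":45,"x":-0.1,"y":0.03,"z":-0.2,"ax":0,"ay":0.09,"az":0},{"jaw":45,"x":0,"y":0,"z":-0.2,"ax":0,"ay":0,"az":0},{"jaw":45,"x":0,"y":0,"z":-0.15,"ax":0,"ay":0,"az":0},{"jaw":45,"x":0,"y":0,"z":0,"ax":0,"ay":0,"az":0}]'
```

```text
time_s: 32.38
tcp_pos: [0.5002, -0.0147, 0.0212]
ee_rot: [[0.97, 0.243, 0.002], [0.243, -0.97, 0.002], [0.002, -0.001, -1.0]]
wrist_force: [0.1, 0.4, -0.1]
gripper_width: 0.823
```

```bash
python3 -m inch '[{"jaw":255,"x":0,"y":0,"z":0,"ax":0,"ay":0,"az":0},{"jaw":255,"x":0,"y":0,"z":0,"ax":0,"ay":0,"az":0},{"jaw":255,"x":0,"y":0,"z":0,"ax":0,"ay":0,"az":0},{"jaw":255,"x":0,"y":0,"z":0,"ax":0,"ay":0,"az":0}]'; python3 -m inch '[{"jaw":255,"x":0,"y":0,"z":0.2,"ax":0,"ay":0,"az":0},{"jaw":255,"x":0,"y":0,"z":0.6,"ax":0,"ay":0,"az":0},{"jaw":255,"x":0,"y":0,"z":0.8,"ax":0,"ay":0,"az":0},{"jaw":255,"x":0,"y":0,"z":0.7,"ax":0,"ay":0,"az":0},{"jaw":255,"x":0,"y":0,"z":0,"ax":0,"ay":0,"az":0}]'
```

```text
time_s: 32.88
tcp_pos: [0.5004, -0.0146, 0.0212]
ee_rot: [[0.97, 0.243, 0.002], [0.243, -0.97, 0.002], [0.003, -0.001, -1.0]]
wrist_force: [0.1, 0.2, -1.4]
gripper_width: 0.637
time_s: 33.5
tcp_pos: [0.4987, -0.0151, 0.1657]
ee_rot: [[0.97, 0.243, 0.002], [0.243, -0.97, 0.002], [0.002, -0.001, -1.0]]
wrist_force: [-0.5, -0.5, -1.7]
gripper_width: 0.638
```

```bash
python3 -m inch '[{"jaw":255,"x":0.25,"y":0.6,"z":0,"ax":0,"ay":0,"az":0.02},{"jaw":255,"x":0.26,"y":0.69,"z":0,"ax":0,"ay":0,"az":0.02},{"jaw":255,"x":0.26,"y":0.69,"z":0,"ax":0,"ay":0,"az":0.02},{"jaw":255,"x":0.26,"y":0.69,"z":0,"ax":0,"ay":0,"az":0.02},{"jaw":255,"x":0.26,"y":0.69,"z":0,"ax":0,"ay":0,"az":0.02},{"jaw":255,"x":0.26,"y":0.69,"z":0,"ax":0,"ay":0,"az":0.02},{"jaw":255,"x":0.26,"y":0.69,"z":0,"ax":0,"ay":0,"az":0.02},{"jaw":255,"x":0,"y":0,"z":0,"ax":0,"ay":0,"az":0},{"jaw":255,"x":0,"y":0,"z":0,"ax":0,"ay":0,"az":0}]'
```

```text
time_s: 34.62
tcp_pos: [0.6008, 0.2747, 0.1564]
ee_rot: [[0.965, 0.262, -0.018], [0.262, -0.965, -0.005], [-0.018, 0.0, -1.0]]
wrist_force: [0.1, -0.2, -1.2]
gripper_width: 0.64
```

```bash
python3 -m inch '[{"jaw":255,"x":0.14,"y":0.04,"z":-0.2,"ax":0.03,"ay":-0.1,"az":0},{"jaw":255,"x":0,"y":0,"z":-0.5,"ax":0,"ay":0,"az":0},{"jaw":255,"x":0,"y":0,"z":-0.5,"ax":0,"ay":0,"az":0},{"jaw":255,"x":0,"y":0,"z":0,"ax":0,"ay":0,"az":0},{"jaw":255,"x":0,"y":0,"z":0,"ax":0,"ay":0,"az":0}]'
python3 - <<'E'
from h import *
im,p=shot('wrist'); cv2.imwrite('pics/w19.png',cv2.resize(im[110:260,220:420],None,fx=4,fy=4,interpolation=cv2.INTER_CUBIC))
E
```

```text
time_s: 35.25
tcp_pos: [0.6076, 0.2714, 0.084]
ee_rot: [[0.966, 0.257, -0.001], [0.257, -0.966, -0.001], [-0.002, 0.0, -1.0]]
wrist_force: [-0.9, -0.3, -2.1]
gripper_width: 0.641
```

View pics/w19.png

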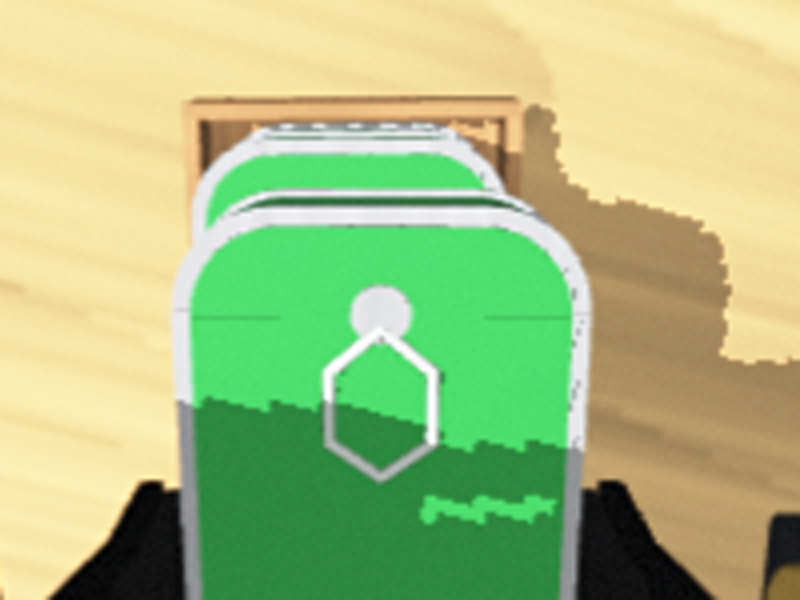

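The crop shows the green pile's tray end, with corners at about (184,101) and (520,98). I'll compute the pile centre from those.

Run:
```python
from h import *
p=camera_params('wrist'); P=[ray(p,[[220+u/4,110+v/4]],.02)[0] for u,v in((184,101),(522,98))]
m=(P[0]+P[1])/2; d=P[0]-P[1]; a=np.arctan2(d[1],d[0])-np.pi/2
print(np.linalg.norm(d),np.degrees(a), m[:2]-.061*np.array([np.cos(a),np.sin(a)]))
```

```text
0.0654430420932577 15.378007122713527 [0.60951831 0.27658629]
```

```bash
python3 -m inch '[{"jaw":255,"x":0.03,"y":0.1,"z":-0.1,"ax":0,"ay":0,"az":0.04},{"jaw":255,"x":0,"y":0,"z":-0.2,"ax":0,"ay":0,"az":0},{"jaw":255,"x":0,"y":0,"z":-0.1,"ax":0,"ay":0,"az":0},{"jaw":255,"x":0,"y":0,"z":0,"ax":0,"ay":0,"az":0}]'
```

```text
time_s: 35.8
tcp_pos: [0.6101, 0.2784, 0.0606]
ee_rot: [[0.964, 0.264, 0.001], [0.264, -0.964, 0.001], [0.002, -0.001, -1.0]]
wrist_force: [0.4, -0.6, -1.6]
gripper_width: 0.64
```

```bash
python3 -m inch '[{"jaw":255,"x":0,"y":-0.02,"z":-0.08,"ax":0,"ay":0,"az":0},{"jaw":255,"x":0,"y":0,"z":0,"ax":0,"ay":0,"az":0}]';python3 -m inch '[{"jaw":255,"x":0,"y":0,"z":-0.04,"ax":0,"ay":0,"az":0}]'
```

```text
time_s: 36.05
tcp_pos: [0.6101, 0.2771, 0.0554]
ee_rot: [[0.964, 0.265, 0.001], [0.265, -0.964, 0.001], [0.001, -0.001, -1.0]]
wrist_force: [0.4, -0.9, -2.4]
gripper_width: 0.641
time_s: 36.17
tcp_pos: [0.6105, 0.2773, 0.0534]
ee_rot: [[0.964, 0.265, 0.002], [0.265, -0.964, 0.002], [0.002, -0.001, -1.0]]
wrist_force: [-0.7, 0.4, -1.2]
gripper_width: 0.636
```

At the expected height (0.0532). I'll release and rise.

```bash
python3 -m inch '[{"jaw":255,"x":0,"y":0,"z":-0.01,"ax":0,"ay":0,"az":0},{"jaw":45,"x":0,"y":0,"z":0,"ax":0,"ay":0,"az":0},{"jaw":45,"x":0,"y":0,"z":0,"ax":0,"ay":0,"az":0},{"jaw":45,"x":0,"y":0,"z":0,"ax":0,"ay":0,"az":0},{"jaw":45,"x":0,"y":0,"z":0.3,"ax":0,"ay":0,"az":0},{"jaw":45,"x":0,"y":0,"z":0.7,"ax":0,"ay":0,"az":0},{"jaw":45,"x":0,"y":0,"z":0.8,"ax":0,"ay":0,"az":0},{"jaw":45,"x":0,"y":0,"z":0.8,"ax":0,"ay":0,"az":0},{"jaw":45,"x":-0.5,"y":0,"z":0.3,"ax":0,"ay":0,"az":0},{"jaw":45,"x":-0.5,"y":0,"z":0,"ax":0,"ay":0,"az":0},{"jaw":45,"x":0,"y":0,"z":0,"ax":0,"ay":0,"az":0},{"jaw":45,"x":0,"y":0,"z":0,"ax":0,"ay":0,"az":0}]'
python3 - <<'E'
from h import *
im,p=shot('wrist','w20.png')
for col in ('green','yellow','red','blue'):
    for c in blobs(im,col,1500): print(col,c[:,0].mean(0).round(),'%.4f %.4f %.0fx%.0f a%.1f'%(rect(p,c,.069)))
im,p=shot('side','s20.png')
im,p=shot('top','t20.png'); print('top')
for col in ('green','yellow','red','blue'):
    for c in blobs(im,col,200): print(col,c[:,0].mean(0).round(),'%.4f %.4f %.0fx%.0f a%.1f'%(rect(p,c,.069)))
E
```

```text
time_s: 37.67
tcp_pos: [0.5514, 0.2775, 0.2449]
ee_rot: [[0.964, 0.265, 0.016], [0.265, -0.964, 0.01], [0.018, -0.005, -1.0]]
wrist_force: [0.4, 1.2, -0.3]
gripper_width: 0.818
green [329. 139.] 0.6095 0.2769 106x50 a15.1
yellow [412. 319.] 0.4095 0.0912 434x27 a-74.3
top
yellow [209. 231.] 0.4392 0.2788 104x48 a2.9
yellow [635. 268.] 0.3517 -0.8015 63x29 a-6.8
red [418. 170.] 0.6008 -0.2527 106x57 a0.7
red [632. 234.] 0.4401 -0.8040 69x46 a-7.1
blue [430. 242.] 0.4146 -0.2799 105x50 a5.9
```

View pics/w20.png

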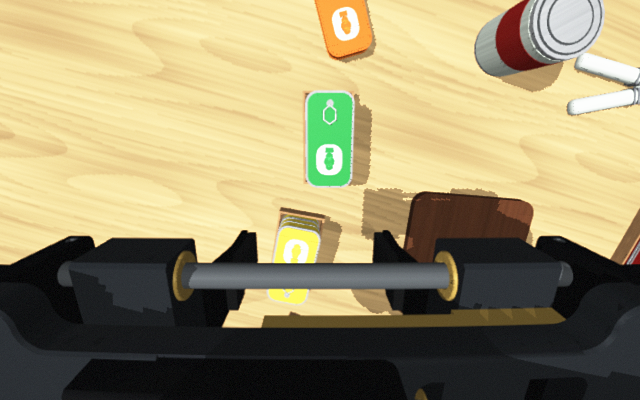

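View pics/s20.png

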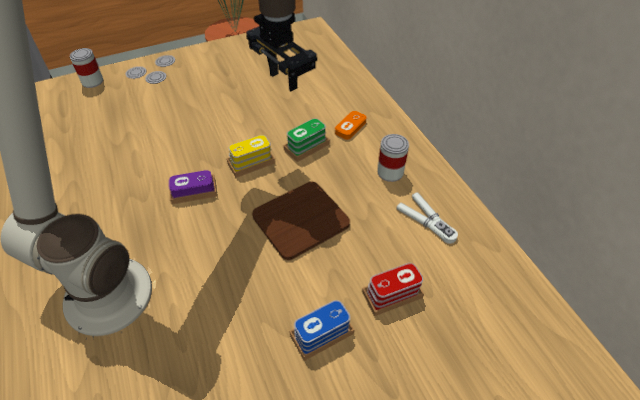

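View pics/t20.png

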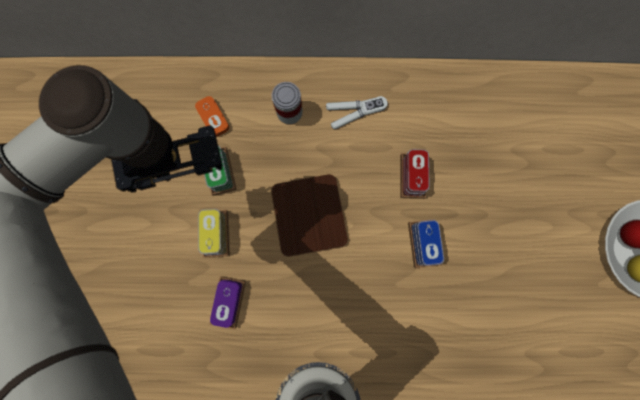

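All four piles are three high (side: green 305,137; yellow 249,153; red 395,286; blue 322,326). The board is empty, the opener and tomato tin have not moved, and the arm is clear. I'm handing in.

```bash
python3 -c "
from station import *
print(finish_job())"
```

```text
the job is handed in; nothing more can be done
None
```

I took the stack apart and put each tin on its own colour's pile. I handed the job in at about 38 s, with the arm clear. No verdict was given.

Last wrist-camera checks, taken after each release, against the pile centres I measured:

| Tin | Distance from pile centre | Angle off the pile |
|---|---|---|
| Yellow | about 3 mm | under 2° |
| Red | about 3 mm | under 1° |
| Blue | under 1 mm | about 0° |
| Green | under 1 mm | under 1° |

- **Height:** Each tin's top-face size fits lying flat at the third-tin height of 69 mm. The side view shows all four piles three high.
- **Bystanders:** The can opener and tomato tin appear at the same pixels as at the start. The purple pile and orange tin were not touched.
- **Red tin:** One check failed on the way. The fingertips first caught the rim of the red pile, with about 33 N at the wrist. I raised the tin and realigned it. A finger then rubbed the pile's side, so I released the tin about 3 mm above the pile.
- **Disagreements:** At the end the arm hid green from the top camera. The top camera agreed with the wrist camera to about 2 mm for yellow and blue. For red it differed by about 4 mm and 2°, and its blob was too wide (57 mm), probably because it took in the pile's side.

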